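Set the voltage limiter of a school power supply with its T-handle hex key

ROBOT

A 6-joint arm with a two-finger parallel gripper is mounted at the origin on the work surface. World frame = base frame: x ahead of the robot, y to its left, z up, the work surface at z = 0. Lengths are in m, angles in degrees, forces in N, time in s.
With the tool pointing down it reaches from about 0.275 to 0.85 m from the base axis. Payload 5.2 kg.
Tool frame: the origin (TCP) lies on the centre line of the jaws, within the pads' length; the fingertips stand 22 mm ahead of it and the grasp point (between the pads) lies 3 mm ahead of it; z points along the fingers, y is the direction in which the jaws open and shut (so a half turn about z gives the same grasp; the last joint's range is limited). The gripper opens to 85 mm and grips with 20 to 120 N. Pads are 22 mm wide; open, the fingers measure 114 mm over their backs; the gripper's body (76 mm by 85 mm) begins 54 mm behind the grasp point. The pads swing forward as they close: fully open they stand 13 mm farther back than shut.
Start: joints at [63.896, 14.817, 87.949, -0, 77.235, -11.62], TCP at [0.138, 0.533, 0.253] pointing down, gripper open.
Joint ranges: [-179.93, 179.93], [-52.35, 119.4], [10.71, 147.94], [-69.91, 249.91], [12.55, 155.21], [-178.61, 178.61]. Speed limits (degrees/s): [147.25, 147.25, 180, 180, 180, 180].

INTERFACE

Orientations are given as [roll, pitch, yaw] about the fixed x, y, z axes, in that order (R = Rz(yaw) Ry(pitch) Rx(roll)).
In Python, from workcell import ctrl gives the robot as it stands.
- The arm moves only by the tool send_rows, never from a script. Its argument "moves" is a list of rows, each a list of 7 numbers: the shift along the tool's x, y, z in cm, then the turn, a rotation vector about the tool's x, y, z in degrees, then the closure, from -1 (fully open) to 1 (shut). In form: [[tx, ty, tz, wx, wy, wz, gripper], ...]. A call has 1 to 20 rows; each row shifts and turns the commanded pose from where the row before left it, along the tool's axes as they then stand; what a row does not reach is not made up. A row lasts 1/8 s, in which the tool goes at most 62.5 mm and 10.7 degrees, less where a joint would pass 70% of its speed; a pose out of reach is approached as far as the arm can. A call is refused whole if a number of a shift passes 6.25 or a number of a turn 10.7, either way. A call with a gripper value outside its range is refused whole. The fingers move at their own pace and stop on an object; "force" is the grip in N (left out, the last holds). Time passes only in rows, so rows that do not move let the fingers close. It gives the time, the measured TCP pose, the force and the opening at its end, in the units of the state.
- ctrl.state(): the state, without advancing time (a new reading comes with each control period).
- ctrl.capture(name): name is "scene" or "top"; returns a dict with "img" (480x640x3 uint8, red, green, blue), "range_z" (480x640 float32, m along the optical axis (not along the pixel's ray), 0 where there is no reading), "fx", "fy", "cx", "cy" (pixels), "dist_coeffs" ([k1, k2, p1, p2, k3] as OpenCV has them; the pictures are not rectified), "extrinsics" (4x4, takes a point from camera to world coordinates). Camera axes: x right, y up, looking along -z (the intrinsics and any distortion apply to the point x, -y, -z); pixel columns grow to the right and rows downward; lengths in m; the calibration is good to about 2 mm. A picture is of the moment at which its call begins.
- ctrl.close_job(): hands the job in, once; it reports no verdict.
The state is a dict: "t": time; "qpos": joint angles; "dq": joint speeds; "tau": joint torques, N m; "tcp_pos": TCP position; "tool_rot": TCP orientation; "contact_force": force on the tool from outside, world axes, zero at the start; "ft_torque": the same for the moment, N m; "finger_gap": finger opening in m.
Only numpy, scipy, OpenCV 4.12 (cv2) and the standard library are available. Lean on these libraries where they do the work, as an engineer would, in place of code of your own. Each camera call takes 0.05 s, during which the arm holds its last target.

TASK

Limit the power supply for the next class: take the T-handle hex key out of the wooden driver block, push its tip fully home into the hex socket of the limiter knob on the sloping panel, and turn the knob clockwise until its white pointer line stands at the long mark at the top of the scale (pointing straight up the slope). Then draw the key out, stand it back in its empty hole in the block, down to its shoulder, and let go; leave everything else on the table where it is.

Things in the scene. Friction and masses are not known exactly. Their poses are not given: they have to be found in the camera images.
- tkey_grip (a point): T-handle hex key, 126 mm long, 0.1-0.21 kg, upright in any one hole of the block: black cross-bar 84 mm long (along this x), 16 thick (y), 22 high, on a 28 mm hub with a steel hexagonal shank. Point: middle of the bar, half-way up; z runs from tip to bar. The hub's shoulder, 35 mm below, rests on the block's top. Round-handled screwdrivers stand in the other holes; both sides of the bar are free.
- tkey_tip (a point): End of the key's shank, on its axis, 115 mm below tkey_grip along -z (80 mm below the shoulder); same axes. The shank is a hexagon 14 mm across flats, one pair of flats facing +x and -x (along the bar's length), tapering to 11 mm over the last 6 mm.
- limiter (a joint): Angle of the limiter knob in rad, growing clockwise as seen looking at the panel: 0 and 4.19 are its end stops, 2.09 is the pointer at the long mark (straight up the slope); starts between 0.9 and 1.5. Stiff (about 0.05 N m); it stays where it is left.
- socket_mouth (a point): Centre of the hex socket's mouth, in the face of the limiter knob: a captive grey disc, 43 mm across, 4 mm proud of the fixed black collar round it (72 mm across), so only the key can turn it. z points straight out of the panel (35 degrees from vertical, towards the supply's front), x along the white pointer line; the axes turn with the knob.
- socket_floor (a point): Centre of the socket's flat floor, 18 mm below socket_mouth along -z, same axes; the key is fully home when its tip is down here. The socket is 15.2 mm across flats, one pair facing +x and -x, with a 2.5 mm countersink: the key enters coaxially with its x at any multiple of 60 degrees to this x, and has up to 10 degrees of play each way before it drives.
- supply: Grey school power supply, fixed, 230 mm deep (x), 250 wide (y), 140 high; origin at the centre of its underside. Its sloping aluminium panel (35 degrees from horizontal, 45 mm high at the front edge, 140 at the rear) faces -x and bears the limiter (left half, seen from the front), a bar-shaped selector, a display, a switch and five sockets, none over 25 mm high.
- block: Wooden driver block, fixed, 66 mm (x) by 210 (y) by 92 high; origin at the centre of its underside. Three upright round holes, 21 mm across, 86 deep, in a row at y = -75, 0 and +75 mm. The hole the key came from is the only empty one.
- driver_a: Bystander: screwdriver with round black handle (28 mm across, top 164 mm above the table) standing in the block; origin at the tip of its blade.
- driver_b: Bystander: thicker screwdriver with round black handle (31 mm across, top 164 mm above the table) standing in the block; origin at the tip of its blade.
- molecule: Bystander: small ball-and-rod molecule model about 81 x 66 x 60 mm; origin under one of its black balls.
- meter: Bystander: black hand multimeter lying flat, 150 x 76 x 45 mm; origin at the centre of its underside.
- pencil_tin: Bystander: metal pencil tin, 72 x 202 x 32 mm; origin at the centre of its underside.
- pen: Bystander: blue pen lying flat, 140 mm long; origin under its middle.
- beaker: Bystander: empty glass beaker, 74 mm across, 95 mm high; origin at the centre of its underside.
Not all that is in view belongs to the job. What is shaped like the block but turquoise is not meant.

How it is judged (in metres and radians):
On the way, in this order (a step that is already met when the one before it is completed fails the run):
1. the key's tip is fully home in the limiter's hex socket (distance between tkey_tip and socket_floor below 0.006 m and angle between the z axis of tkey_tip and the z axis of socket_floor, either way round below 0.14 rad), for 0.2 s.
2. with the key still in it, the limiter has been turned so that its pointer stands at the long mark (distance between tkey_tip and socket_floor below 0.01 m and value of joint limiter between 1.96 and 2.23 rad), for 0.2 s.
At the end, for the whole second after the job is handed in: The pointer stands at the long mark (joint 1.96 to 2.23 rad, about 8 degrees either way), and the T-key stands upright (within 0.1 rad) in the block's empty hole, its shoulder within 4 mm of the block's top, released and at rest; bystanders where they were (value of joint limiter between 1.96 and 2.23 rad and z of tkey_tip in the frame of block below 0.016 m and angle between tkey_tip's own z axis and vertical below 0.1 rad and x of tkey_tip in the frame of block between -0.02 and 0.02 m and y of tkey_tip in the frame of block between -0.09 and 0.09 m and linear speed of tkey below 0.02 m/s); the robot touches nothing.
It fails at once if a bystander was shifted (screwdrivers, molecule, meter, tin or beaker by more than 30 mm, the pen by more than 60 mm) (distance of any of driver_a, driver_b, molecule, meter, pencil_tin, beaker from where it was at the start of the episode above 0.03 m or distance of pen from where it was at the start of the episode above 0.06 m).
It also fails if it takes over 62 s, if anything falls off the work surface, if the arm or the gripper's body presses on something with over 40 N, if the wrist force passes 120 N, or if a joint passes its speed limit or range.

## Working session

There is one attempt and no reset: what is moved stays moved. The work goes in short steps, Python scripts to look and compute and a tool call to move; the robot and the scene stay as the last step left them, time stands still between calls to the robot, and variables do not carry over. Pictures are saved under pics/ and viewed, and the job is handed in when it is done.

Besides the shell and the picture viewer there is one more tool, called as name([rows], argument=value, ...), one row to a line, values as JSON. send_rows: Moves the arm, as the interface text tells. Its arguments: {"type":"object","properties":{"moves":{"type":"array","items":{"type":"array","items":{"type":"number"}}},"force":{"type":"number"}},"required":["moves"]}

```bash
ls; mkdir -p pics; python3 - <<'E'
from workcell import ctrl
import cv2,numpy as np,pickle
print(ctrl.state())
for n in("scene","top"):
    c=ctrl.capture(n); cv2.imwrite(f"pics/{n}0.png",c["img"][:,:,::-1]); pickle.dump(c,open(f"{n}0.pkl","wb"))
    print(n,c["fx"],c["fy"],c["cx"],c["cy"],c["dist_coeffs"],np.round(c["extrinsics"],4).tolist())
E
```

```text
pics
{'t': 0.0, 'qpos': array([ 6.38965698e+01,  1.48591532e+01,  8.80131088e+01, -1.20055342e-04,
        7.72337109e+01, -1.16202335e+01]), 'dq': array([ 0.04905483,  0.00822894, -0.02787306, -0.00802351, -0.04808285,
       -0.05596996]), 'tau': array([ 8.29041110e-04, -4.46039450e+01, -2.90571892e+01, -1.46093230e-04,
        1.19384957e-02, -9.53890066e-06]), 'tcp_pos': array([0.13731272, 0.53206835, 0.25246142]), 'tool_rot': array([-1.79896175e+02, -2.12308357e-02,  1.65516811e+02]), 'contact_force': array([-0.15621537,  0.58632054, -0.5505746 ]), 'ft_torque': array([-0.03046839, -0.02321308, -0.0042499 ]), 'finger_gap': 0.08568556501405164}
scene 533.8340636439642 533.8340636439642 310.208697925283 243.410451866262 [0.04165525 0.         0.         0.         0.        ] [[-0.0418, -0.8411, 0.5393, 1.2172], [0.9991, -0.0319, 0.0278, 0.0459], [-0.0062, 0.54, 0.8416, 1.3083], [0.0, 0.0, 0.0, 1.0]]
top 534.2228177750895 534.2228177750895 319.5104569039588 235.22147864286129 [0.04178149 0.         0.         0.         0.        ] [[-0.0179, 0.9988, -0.0464, 0.3835], [-0.9998, -0.018, -0.0016, 0.006], [-0.0025, 0.0463, 0.9989, 1.3949], [0.0, 0.0, 0.0, 1.0]]
```

View pics/scene0.png

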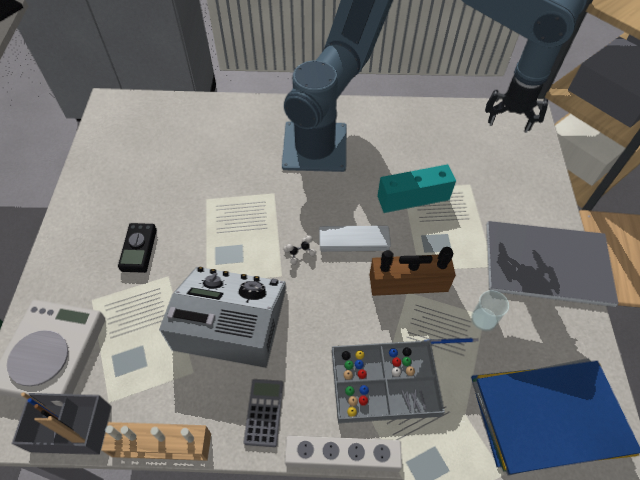

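View pics/top0.png

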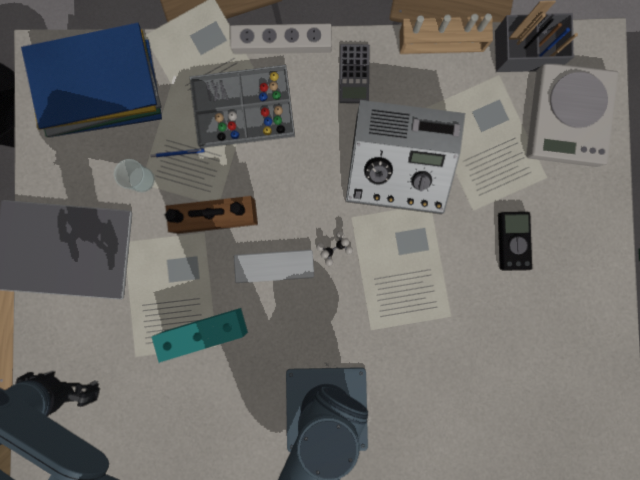

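```bash
python3 - <<'E'
import cv2,pickle,numpy as np
t=cv2.imread("pics/top0.png"); s=cv2.imread("pics/scene0.png")
f=lambda im,x,y,w,h,k:cv2.resize(im[y:y+h,x:x+w],None,fx=k,fy=k,interpolation=cv2.INTER_CUBIC)
a=f(t,345,140,100,75,4);b=f(t,160,185,100,75,4)
c=f(s,195,255,100,75,4);d=f(s,362,235,100,75,4)
cv2.imwrite("pics/crop1.png",np.vstack([np.hstack([a,b]),np.hstack([c,d])]))
E
```

```text
(no output)
```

View pics/crop1.png

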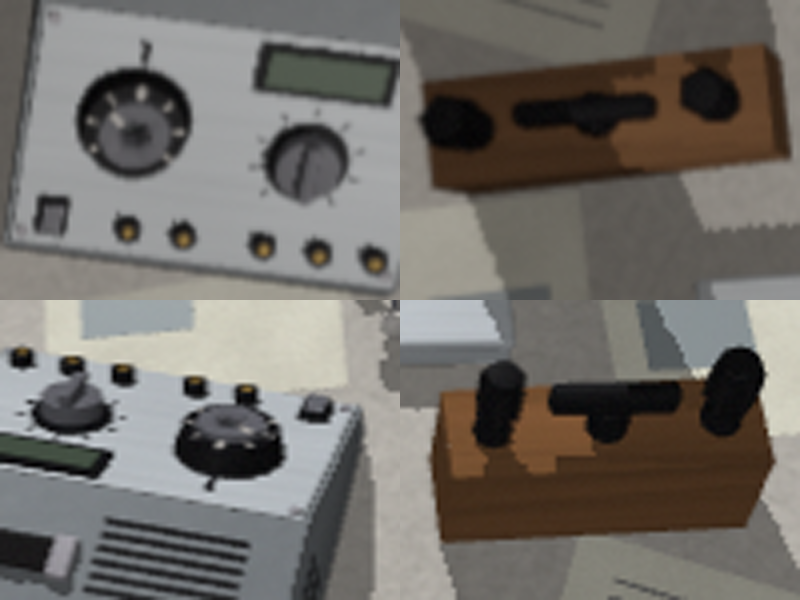

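```bash
cat > h.py <<'E'
import cv2,pickle,numpy as np
from scipy.spatial.transform import Rotation as R
def K(c): return np.array([[c["fx"],0,c["cx"]],[0,c["fy"],c["cy"]],[0,0,1.]])
def rays(c,px):
    u=cv2.undistortPoints(np.asarray(px,float).reshape(-1,1,2),K(c),np.array(c["dist_coeffs"])).reshape(-1,2)
    d=np.c_[u[:,0],-u[:,1],-np.ones(len(u))]; E=np.array(c["extrinsics"])
    return E[:3,3],d@E[:3,:3].T
def plane(c,px,n,p0):
    o,d=rays(c,px); n=np.asarray(n,float); s=((np.asarray(p0)-o)@n)/(d@n); return o+s[:,None]*d
def onz(c,px,z): return plane(c,px,[0,0,1],[0,0,z])
def cloud(c):
    h,w=c["range_z"].shape; g=np.stack(np.meshgrid(np.arange(w),np.arange(h)),-1).reshape(-1,2)
    o,d=rays(c,g); P=o+d*c["range_z"].reshape(-1,1); P[c["range_z"].ravel()==0]=np.nan
    return P.reshape(h,w,3)
def proj(c,P):
    E=np.linalg.inv(np.array(c["extrinsics"])); q=np.asarray(P).reshape(-1,3)@E[:3,:3].T+E[:3,3]
    q=q*[1,-1,-1]; return cv2.projectPoints(q.reshape(-1,1,3),np.zeros(3),np.zeros(3),K(c),np.array(c["dist_coeffs"]))[0].reshape(-1,2)
def load(n): return pickle.load(open(n+".pkl","rb"))
E
python3 - <<'E'
from h import *
t=load("top0");s=load("scene0")
for c,name,box in((t,"top",(160,190,100,50)),(s,"scene",(365,240,95,60))):
    P=cloud(c);x,y,w,h=box;Q=P[y:y+h,x:x+w];I=c["img"][y:y+h,x:x+w].astype(int)
    z=Q[...,2]
    m=(abs(z-.092)<.008)&(I[...,0]-I[...,2]>15)
    print(name,"table z",np.nanmedian(P[:,:,2][P[:,:,2]<.02]),"block top z",np.nanmedian(z[m]),m.sum())
    for nm,lo,hi in(("block",.084,.1),("bar",.130,.146),("drv",.155,.172)):
        mm=((z>lo)&(z<hi)).astype(np.uint8)
        n,l,st,ce=cv2.connectedComponentsWithStats(mm)
        for i in range(1,n):
            if st[i,4]>12:
                q=Q[l==i];r=cv2.minAreaRect((q[:,:2]*1000).astype(np.float32)); print(nm,st[i,4],np.round(np.nanmean(q,0),4),np.round(r[0],1),np.round(r[1],1),round(r[2],1),'px',ce[i]+[x,y])
E
```

```text
top table z 0.00025143951027639666 block top z 0.09214886151615209 1695
block 1714 [0.4997 0.2722 0.0922] [501.4 277.9] [ 67.  213.4] 5.6 px [210.96149358 214.40490082]
bar 235 [0.5009 0.2757 0.1368] [501.4 276.1] [15.9 83.5] 3.2 px [205.58723404 212.29361702]
bar 25 [0.4904 0.3387 0.1385] [492.7 338.1] [ 8.4 28.9] 83.8 px [178.6  217.16]
drv 104 [0.5079 0.2016 0.1621] [507.9 202.1] [28.1 25.6] 0.6 px [235.29807692 207.75961538]
drv 145 [0.4934 0.3498 0.1622] [492.9 350.9] [28.7 30.9] 61.5 px [170.9862069  215.11034483]
scene table z -0.0018528881650474727 block top z 0.09135987865781903 1202
block 1244 [0.5102 0.2743 0.0914] [499.3 279.1] [ 71.1 211.6] 5.5 px [411.65594855 270.11495177]
bar 41 [0.5012 0.3475 0.1372] [500.7 347.7] [31.2 14.7] 66.0 px [443.14634146 259.04878049]
bar 188 [0.5007 0.2782 0.1361] [499.4 278.6] [18.8 82.1] 4.4 px [415.60106383 258.20212766]
bar 35 [0.5166 0.203  0.1378] [516.  203.2] [28.2 12.3] 80.8 px [386.34285714 262.22857143]
drv 97 [0.4943 0.3519 0.1624] [493.3 352.5] [27.5 27. ] 86.6 px [446.67010309 251.58762887]
drv 81 [0.5086 0.204  0.1623] [507.3 204. ] [24.9 24.7] 23.6 px [387.71604938 254.51851852]
```

```bash
python3 - <<'E'
from h import *
t=load("top0");s=load("scene0")
for c,name,box in((t,"top",(345,135,115,80)),(s,"scene",(165,262,125,60))):
    P=cloud(c);x,y,w,h=box;Q=P[y:y+h,x:x+w].reshape(-1,3);I=c["img"][y:y+h,x:x+w].reshape(-1,3).astype(int)
    g=np.isfinite(Q[:,2])&(Q[:,2]>.05)&(Q[:,2]<.137)&(I.min(1)>(110 if name=="top" else 140))
    A=Q[g]
    for k in range(8):
        m=A.mean(0);n=np.linalg.svd(A-m,full_matrices=False)[2][2];n*=np.sign(n[2]);d=(A-m)@n;A=A[abs(d)<max(.0025,1.5*d.std())] if k<7 else A
    print(name,len(A),"n",n,"tilt",np.degrees(np.arccos(n[2])),"az",np.degrees(np.arctan2(n[1],n[0])), "std",((A-m)@n).std(),"plane d",m@n)
    H=(Q-m)@n
    print(np.histogram(H[(H>.004)&(H<.04)]*1000,bins=np.arange(4,40,1.)))
    im=np.clip((H.reshape(h,w)*1000+5)*8,0,255).astype(np.uint8)
    cv2.imwrite(f"pics/H_{name}.png",cv2.resize(im,None,fx=6,fy=6,interpolation=cv2.INTER_NEAREST))
E
```

```text
top 2672 n [-0.56352077  0.08389754  0.82183061] tilt 34.73153344578429 az 171.5319476551061 std 0.0013433046802090172 plane d -0.266796542778922
(array([257, 165, 117,  86,  62,  59,  39,  33,  35,  45,  47,  78,  51,
        67,  66,  52,  60,  45,  51,  36,  25,  19,  12,   4,   2,   0,
         0,   0,   0,   0,   0,   0,   0,   0,   0]), array([ 4.,  5.,  6.,  7.,  8.,  9., 10., 11., 12., 13., 14., 15., 16.,
       17., 18., 19., 20., 21., 22., 23., 24., 25., 26., 27., 28., 29.,
       30., 31., 32., 33., 34., 35., 36., 37., 38., 39.]))
scene 1407 n [-0.56697579  0.08540407  0.81929519] tilt 34.98569873505709 az 171.43388592768596 std 0.0011625519019887395 plane d -0.26772665412282054
(array([106,  85,  69,  52,  58,  38,  23,  25,  19,  26,  32,  38,  42,
        51,  31,  25,  23,  26,  42,  21,  12,   2,   1,   0,   0,   0,
         0,   0,   0,   0,   0,   0,   0,   0,   0]), array([ 4.,  5.,  6.,  7.,  8.,  9., 10., 11., 12., 13., 14., 15., 16.,
       17., 18., 19., 20., 21., 22., 23., 24., 25., 26., 27., 28., 29.,
       30., 31., 32., 33., 34., 35., 36., 37., 38., 39.]))<stdin>:12: RuntimeWarning: invalid value encountered in cast
```

View pics/H_top.png

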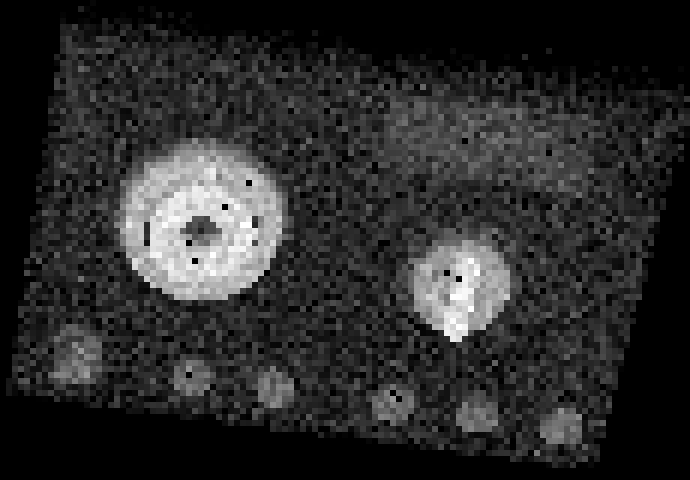

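View pics/H_scene.png

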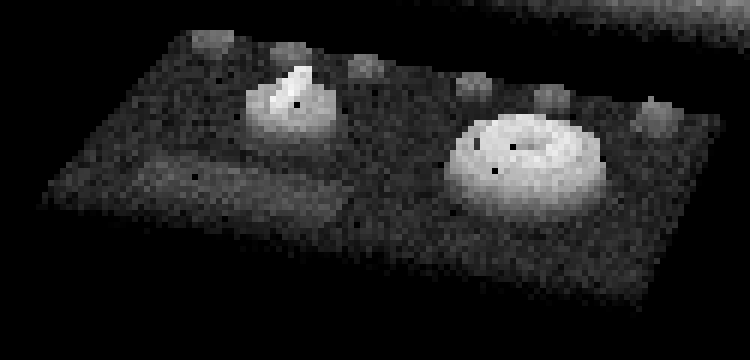

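```bash
python3 - <<'E'
from h import *
t=load("top0");s=load("scene0")
n=np.array([-0.5653,0.0846,0.8206]);n/=np.linalg.norm(n)
az=np.arctan2(n[1],n[0])
n=np.array([np.cos(az)*np.sin(np.radians(35)),np.sin(az)*np.sin(np.radians(35)),np.cos(np.radians(35))])
u=np.array([0,0,1])-n[2]*n;u/=np.linalg.norm(u); v=np.cross(n,u) # v = left seen from outside looking (n toward viewer, u up): right = u x n
r=np.cross(u,n)
out=[]
for c,d,box in((t,-.2668,(345,135,115,80)),(s,-.2677,(165,262,125,60))):
    P=cloud(c);x,y,w,h=box;Q=P[y:y+h,x:x+w].reshape(-1,3);Q=Q[np.isfinite(Q[:,2])]
    # re-fit d with fixed n
    H=Q@n; d=np.median(H[abs(H-d)<.004]); H=H-d
    c0=plane(c,[[378,171]] if c is t else [[252,289]],n,n*(d+.018))[0]
    for k in range(5):
        a=(Q-c0)@r;b=(Q-c0)@u;rr=np.hypot(a,b)
        m=(H>.012)&(H<.03)&(rr<.045)
        cc,_=cv2.minEnclosingCircle(np.c_[a,b][m].astype(np.float32)*1000)
        cc=np.array(cc)/1000;c0=c0+r*cc[0]+u*cc[1]
    a=(Q-c0)@r;b=(Q-c0)@u;rr=np.hypot(a,b)
    hc=np.median(H[(rr>.024)&(rr<.034)&(H>.008)]);hd=np.median(H[(rr>.0105)&(rr<.0195)&(H>.008)])
    print("d",d,"collar h",hc,"disc h",hd,"enc centre",c0+n*(hd-(c0@n-d)),"maxr",rr[m].max())
    # ortho on disc plane
    N=300;sc=.09/N
    O=c0+n*(hd-(c0@n-d))
    jj,ii=np.meshgrid(np.arange(N),np.arange(N))
    W=O+((jj-N/2)*sc)[...,None]*r-((ii-N/2)*sc)[...,None]*u
    px=proj(c,W.reshape(-1,3)).astype(np.float32).reshape(N,N,2)
    o=cv2.remap(c["img"],px[...,0],px[...,1],cv2.INTER_CUBIC)
    out.append(o)
    pickle.dump((O,n,u,r,sc,o),open("orth_%s.pkl"%("t" if c is t else "s"),"wb"))
o=np.hstack(out);o=cv2.convertScaleAbs(o,alpha=1.3)
cv2.imwrite("pics/orth.png",cv2.resize(o[:,:,::-1],(800,400)))
E
```

```text
d -0.2681884033884945 collar h 0.0157973577167676 disc h 0.020907001866932368 enc centre [ 0.58866112 -0.13415518  0.11967368] maxr 0.033287461882187085
d -0.26779210276490895 collar h 0.015499582525934863 disc h 0.021706278012833063 enc centre [ 0.58548593 -0.13148178  0.11865734] maxr 0.034960289114786776
```

View pics/orth.png

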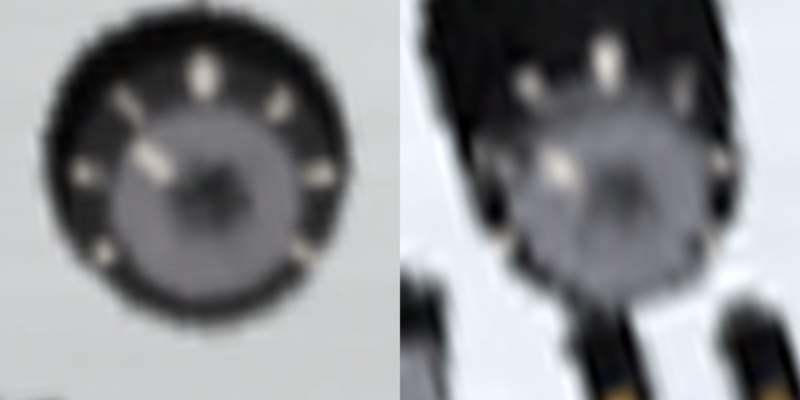

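```bash
python3 - <<'E'
from h import *
C=[]
for k in "ts":
    O,n,u,r,sc,o=pickle.load(open(f"orth_{k}.pkl","rb"))
    g=o.astype(int).mean(2);N=300
    yy,xx=np.mgrid[:N,:N]
    m=((g>52)&(g<135)).astype(np.uint8)
    guess=(155,150) if k=="t" else (155,147)
    m[np.hypot(xx-guess[0],yy-guess[1])>85]=0
    m=cv2.morphologyEx(m,cv2.MORPH_OPEN,np.ones((9,9)))
    nn,l,st,ce=cv2.connectedComponentsWithStats(m);i=1+np.argmax(st[1:,4])
    ct=max(cv2.findContours((l==i).astype(np.uint8),0,1)[0],key=cv2.contourArea).reshape(-1,2)
    # robust circle fit
    from scipy.optimize import least_squares
    f=least_squares(lambda p:np.hypot(ct[:,0]-p[0],ct[:,1]-p[1])-p[2],[*guess,71],loss="soft_l1",f_scale=2).x
    cx,cy,rad=f
    X=O+(cx-N/2)*sc*r-(cy-N/2)*sc*u
    # pointer
    w=(g>105)&(np.hypot(xx-cx,yy-cy)<66)
    nn,l,st,ce=cv2.connectedComponentsWithStats(w.astype(np.uint8))
    print(k,"circle",f,"diam mm",2*rad*sc*1e3,"X",X)
    for i in range(1,nn):
        if st[i,4]>60:
            p=ce[i]; q=np.c_[xx[l==i],yy[l==i]]-p; vv=np.linalg.svd(q,full_matrices=False)[2][0]; 
            if vv[1]>0: vv=-vv
            print(" blob",st[i,4],p,"radius mm",np.hypot(*(p-[cx,cy]))*sc*1e3,"angle cw from up",np.degrees(np.arctan2(p[0]-cx,-(p[1]-cy))),"axis",np.degrees(np.arctan2(vv[0],-vv[1])))
    # socket dark centroid
    wd=np.where(np.hypot(xx-cx,yy-cy)<36,np.clip(70-g,0,None),0); print(" dark centroid",(wd*xx).sum()/wd.sum(),(wd*yy).sum()/wd.sum())
    v=o.copy();cv2.circle(v,(int(cx),int(cy)),int(rad),(255,0,0),1);C.append(v)
cv2.imwrite("pics/fit.png",cv2.resize(np.hstack(C)[:,:,::-1],(800,400)))
E
```

```text
t circle [155.14529532 147.43674495  76.96297024] diam mm 46.17778214422693 X [ 0.58905563 -0.135775    0.12011474]
 blob 719 [114.79415855 120.8511822 ] radius mm 14.496571134793218 angle cw from up -56.620896211371345 axis -42.126318993365594
 dark centroid 158.59223807748364 146.9533674541572
s circle [157.38996023 146.67278409  82.37350796] diam mm 49.424104774224666 X [ 0.58596644 -0.13379537  0.11922986]
 blob 1194 [120.21105528 128.37939698] radius mm 12.430716336903401 angle cw from up -63.8011192787439 axis -7.720870323349026
 dark centroid 167.38391307829892 144.07263941909818
```

View pics/fit.png

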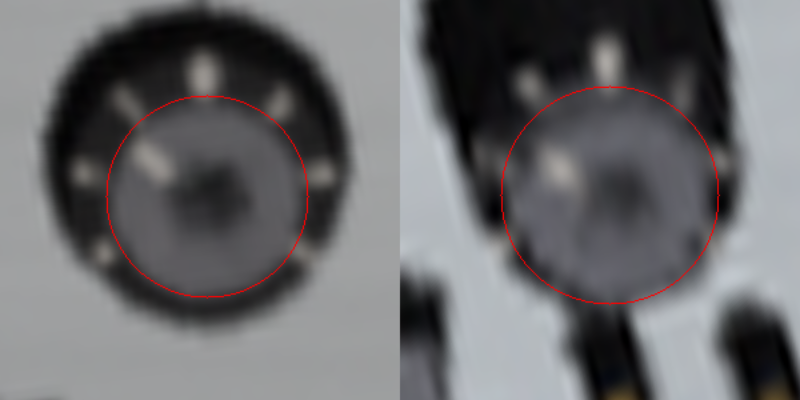

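```bash
python3 - <<'E'
from h import *
from scipy.optimize import least_squares
C=[]
for k in "ts":
    O,n,u,r,sc,o=pickle.load(open(f"orth_{k}.pkl","rb"));c=load("top0" if k=="t" else "scene0")
    O=O-.0045*n; N=400;sc=.1/N
    jj,ii=np.meshgrid(np.arange(N),np.arange(N))
    W=O+((jj-N/2)*sc)[...,None]*r-((ii-N/2)*sc)[...,None]*u
    px=proj(c,W.reshape(-1,3)).astype(np.float32).reshape(N,N,2)
    o=cv2.remap(c["img"],px[...,0],px[...,1],cv2.INTER_CUBIC);g=o.astype(int).mean(2)
    # top-hat for small bright blobs
    th=cv2.morphologyEx(g.astype(np.float32),cv2.MORPH_TOPHAT,cv2.getStructuringElement(2,(51,51)))
    m=(th>32).astype(np.uint8);nn,l,st,ce=cv2.connectedComponentsWithStats(m)
    B=[]
    for i in range(1,nn):
        if st[i,4]>40 and np.hypot(*(ce[i]-N/2))<155:
            w=th*(l==i);p=np.array([(w*jj).sum(),(w*ii).sum()])/w.sum();p=(p-N/2)*sc*1e3*[1,-1];B.append(p)
            print(k,st[i,4],np.round(p,1),"r",round(np.hypot(*p),1),"ang",round(np.degrees(np.arctan2(*p)),1))
            cv2.circle(o,tuple(int(x) for x in ce[i]),3,(255,0,0),1)
    pickle.dump((O,n,u,r,np.array(B)),open(f"marks_{k}.pkl","wb"))
    C.append(o)
cv2.imwrite("pics/marks.png",np.hstack(C)[:,:,::-1])
E
```

```text
t 1060 [ 1.2 26. ] r 26.0 ang 2.5
t 490 [-16.   19.6] r 25.3 ang -39.2
t 524 [18.3 19.4] r 26.7 ang 43.4
t 830 [-10.2   6.7] r 12.2 ang -56.9
t 521 [27.6  3.9] r 27.9 ang 82.0
t 472 [-25.6   4. ] r 26.0 ang -81.1
t 315 [-21.2 -13.8] r 25.3 ang -123.1
t 210 [ 23.  -13.5] r 26.6 ang 120.4
s 1339 [ 3.4 23.6] r 23.8 ang 8.2
s 729 [-14.2  17.8] r 22.8 ang -38.6
s 339 [20.5 16.2] r 26.1 ang 51.7
s 193 [-25.    1.7] r 25.0 ang -86.0
s 867 [-7.2 -1.1] r 7.3 ang -99.0
s 235 [29.   0.6] r 29.0 ang 88.9
s 218 [-20.   -0.6] r 20.0 ang -91.8
s 86 [-18.6 -16.7] r 25.0 ang -131.9
```

View pics/marks.png

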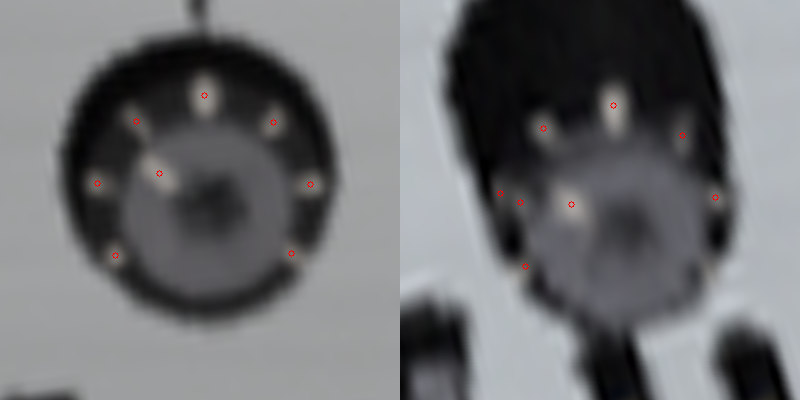

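```bash
python3 - <<'E'
from h import *
for k,(cx,cy) in dict(t=(1.0,-.8),s=(2.8,-3.6)).items():
    O,n,u,r,B=pickle.load(open(f"marks_{k}.pkl","rb"))
    X=O+(cx*r+cy*u)/1e3+.004*n
    print(k,X,"n",n, "n.X",n@X)
    if k=="t": Xt=X
    c=load("top0" if k=="t" else "scene0")
    if k=="s":
        print("Xt vs Xs",X-Xt)
    N=320;sc=.048/N
    jj,ii=np.meshgrid(np.arange(N),np.arange(N))
    W=X+((jj-N/2)*sc)[...,None]*r-((ii-N/2)*sc)[...,None]*u
    px=proj(c,W.reshape(-1,3)).astype(np.float32).reshape(N,N,2)
    o=cv2.remap(c["img"],px[...,0],px[...,1],cv2.INTER_CUBIC);g=o.astype(int).mean(2)
    rr=np.hypot(jj-N/2,ii-N/2)*sc*1e3
    for lo,hi in((9,12),(11,15),(14,18),(9,19)):
        a=np.degrees(np.arctan2(jj-N/2,N/2-ii));m=(rr>lo)&(rr<hi)&(a>-85)&(a<-15)
        w=np.clip(g-np.median(g[(rr>lo)&(rr<hi)])-12,0,None)*m
        print(k,lo,hi,"ang",(w*a).sum()/w.sum(), w.sum())
    cv2.imwrite(f"pics/disc_{k}.png",cv2.convertScaleAbs(o[:,:,::-1],alpha=1.5))
a=cv2.imread("pics/disc_t.png");b=cv2.imread("pics/disc_s.png");cv2.imwrite("pics/disc.png",np.hstack([a,b]))
E
```

```text
t [ 0.58814864 -0.13508962  0.11880524] n [-0.56725926  0.08489321  0.81915204] n.X -0.24778140152156214
t 9 12 ang -53.03954003065426 13568.666666666668
t 11 15 ang -51.90203258463274 30353.000000000007
t 14 18 ang -50.81133134454191 31013.666666666657
t 9 19 ang -51.36680698368959 62943.33333333336
s [ 0.58243867 -0.13385692  0.11618289] n [-0.56725926  0.08489321  0.81915204] n.X -0.24658582475207588
Xt vs Xs [-0.00570997  0.00123269 -0.00262235]
s 9 12 ang -53.86663319979743 10800.000000000004
s 11 15 ang -51.73366344359581 35122.666666666664
s 14 18 ang -50.62121002554796 45636.33333333333
s 9 19 ang -51.076245622403384 77973.66666666666
```

View pics/disc.png

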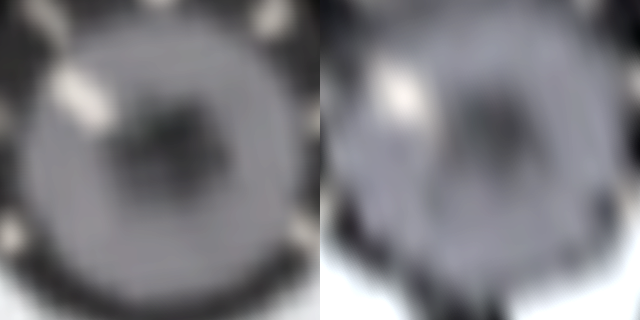

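send_rows([
  [0, 0, 0, 0, 0, 10, -1],
  [0, 0, 0, 0, 0, 10, -1],
  [0, 0, 0, 0, 0, 10, -1],
  [0, 0, 0, 0, 0, 10, -1],
  [0, 0, 0, 0, 0, 10, -1],
  [0, 0, 0, 0, 0, 10, -1],
  [0, 0, 0, 0, 0, 10, -1],
  [0, 0, 0, 0, 0, 1.5, -1],
  [-2.8, 3.45, 0, 0, 0, 0, -1],
  [-2.8, 3.45, 0, 0, 0, 0, -1],
  [-2.8, 3.45, 0, 0, 0, 0, -1],
  [-2.8, 3.45, 0, 0, 0, 0, -1],
  [-2.8, 3.45, 0, 0, 0, 0, -1],
  [-2.8, 3.45, 0, 0, 0, 0, -1],
  [-2.8, 3.45, 0, 0, 0, 0, -1],
  [-2.8, 3.45, 0, 0, 0, 0, -1],
  [-2.8, 3.45, 0, 0, 0, 0, -1],
  [-2.8, 3.45, 0, 0, 0, 0, -1],
], force=60)

```text
t: 2.35
tcp_pos: [0.5023, 0.2764, 0.2531]
tool_rot: [-180.0, -0.0, 94.2]
contact_force: [0.5, 0.1, -0.4]
finger_gap: 0.0853
```

```bash
cat >> h.py <<'E'
def rel(st,Rt,pt):
    "tool-frame shift (cm) and rotvec (deg) from state to target"
    R0=R.from_euler("xyz",st["tool_rot"],degrees=True)
    return np.round(R0.inv().apply(np.asarray(pt)-st["tcp_pos"])*100,2),np.round((R0.inv()*Rt).as_rotvec(degrees=True),2)
E
python3 - <<'E'
from h import *
from workcell import ctrl
st=ctrl.state();print(st["tcp_pos"],st["tool_rot"],st["qpos"],st["contact_force"])
a=np.radians(94);x=np.array([np.cos(a),np.sin(a),0]);z=np.array([0,0,-1.]);y=np.cross(z,x)
print(rel(st,R.from_matrix(np.c_[x,y,z]),[.5005,.277,.25]))
P=[]
for c in(load("top0"),load("scene0")):
    Q=cloud(c).reshape(-1,3);m=(abs(Q[:,2]-.137)<.004)&(abs(Q[:,0]-.5)<.025)&(abs(Q[:,1]-.277)<.05)
    q=Q[m][:,:2];v=np.linalg.svd(q-q.mean(0),full_matrices=False)[2][0];print("bar angle",np.degrees(np.arctan2(v[1],v[0]))%180,m.sum(),q.mean(0))
E
```

```text
[0.50230257 0.27637337 0.25309696] [-1.79977123e+02 -8.63522113e-04  9.41968223e+01] [1.76733036e+01 1.72333894e+01 8.46783779e+01 6.30651256e-03
 7.81102790e+01 1.34751806e+01] [ 0.45196274  0.05292597 -0.37604624]
(array([ 0.08, -0.18,  0.31]), array([-0.02, -0.  ,  0.2 ]))
bar angle 93.60409755573565 206 [0.5011613  0.27592865]
bar angle 94.17879783178152 150 [0.50036421 0.27744892]
```

send_rows([
  [0, -0.15, 2.8, 0, 0, 0, -1],
  [0, 0, 2.8, 0, 0, 0, -1],
  [0, 0, 2.8, 0, 0, 0, -1],
  [0, 0, 1.8, 0, 0, 0, -1],
  [0, 0, 1, 0, 0, 0, -1],
  [0, 0, 0, 0, 0, 0, -1],
])

```text
t: 3.1
tcp_pos: [0.4995, 0.2772, 0.1407]
tool_rot: [-179.9, 0.0, 94.1]
contact_force: [-0.1, -0.1, -0.1]
finger_gap: 0.0853
```

```bash
python3 - <<'E'
from h import *
from workcell import ctrl
for n in("scene","top"):
    c=ctrl.capture(n);pickle.dump(c,open(f"{n}1.pkl","wb"));i=c["img"][:,:,::-1]
    i=i[215:295,360:465] if n=="scene" else i[180:260,160:265]
    cv2.imwrite(f"pics/{n}1.png",cv2.resize(i,None,fx=4,fy=4,interpolation=2))
cv2.imwrite("pics/g1.png",np.hstack([cv2.imread("pics/scene1.png"),cv2.imread("pics/top1.png")])[:, :800])
print(ctrl.state())
E
```

```text
{'t': 3.2, 'qpos': array([1.78466276e+01, 2.25201333e+01, 9.35338046e+01, 3.56502813e-04,
       6.38829154e+01, 1.37864553e+01]), 'dq': array([ 0.08824587, -0.45461926, -0.27841263, -0.03050869, -0.07953475,
        0.18717394]), 'tau': array([-1.59334863e-02, -4.82992995e+01, -2.53082925e+01, -1.32077075e-03,
        1.80838286e-02, -1.35914524e-02]), 'tcp_pos': array([0.50026178, 0.27746882, 0.14200445]), 'tool_rot': array([ 1.79938749e+02, -1.53591573e-02,  9.40600237e+01]), 'contact_force': array([-0.31694221, -0.60194455,  1.06526263]), 'ft_torque': array([0.00415634, 0.01277685, 0.00312976]), 'finger_gap': 0.0852744277879677}
```

View pics/g1.png

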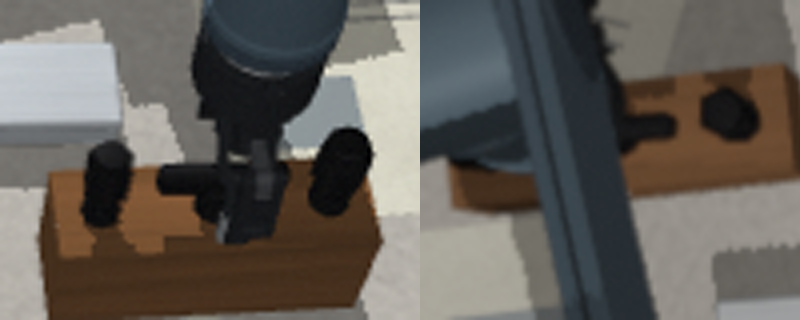

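send_rows([
  [0, 0, 0, 0, 0, 0, 1],
  [0, 0, 0, 0, 0, 0, 1],
  [0, 0, 0, 0, 0, 0, 1],
  [0, 0, 0, 0, 0, 0, 1],
  [0, 0, 0, 0, 0, 0, 1],
  [0, 0, 0, 0, 0, 0, 1],
  [0, 0, 0, 0, 0, 0, 1],
  [0, 0, 0, 0, 0, 0, 1],
], force=80)

```text
t: 4.2
tcp_pos: [0.4998, 0.2773, 0.1416]
tool_rot: [180.0, -0.0, 94.0]
contact_force: [-2.1, -0.1, 4.8]
finger_gap: 0.0139
```

```bash
python3 - <<'E'
from h import *
from workcell import ctrl
for n in("scene",):
    c=ctrl.capture(n);pickle.dump(c,open(f"{n}2.pkl","wb"));i=c["img"][:,:,::-1]
    i=i[215:295,360:465] if n=="scene" else i[180:260,160:265]
    cv2.imwrite(f"pics/{n}2.png",cv2.resize(i,None,fx=7,fy=7,interpolation=2))
s=ctrl.state();print(s["finger_gap"],s["tcp_pos"],s["contact_force"],s["ft_torque"])
E
```

```text
0.014467177609193676 [0.49976861 0.2772994  0.14163797] [-2.53335955 -0.12720778  5.08833465] [-0.16296965  0.35071771 -0.01404661]
```

View pics/scene2.png

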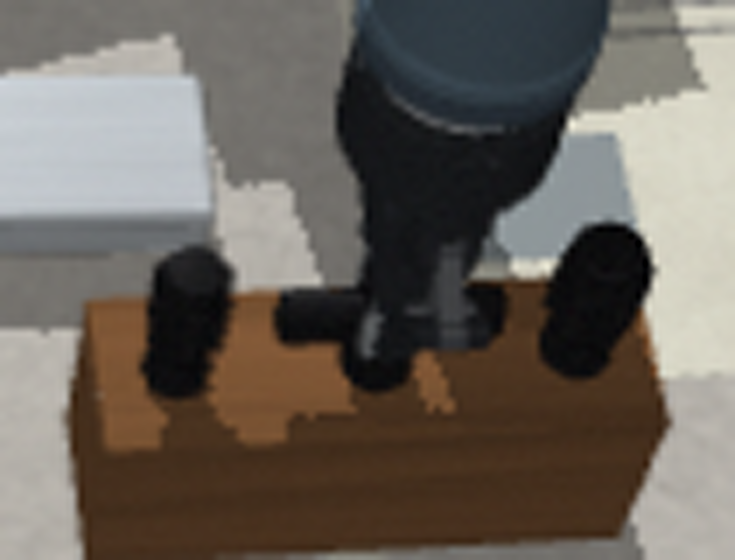

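send_rows([
  [0, 0, -0.5, 0, 0, 0, 1],
  [0, 0, -1, 0, 0, 0, 1],
  [0, 0, -1.5, 0, 0, 0, 1],
  [0, 0, -2, 0, 0, 0, 1],
  [0, 0, -2, 0, 0, 0, 1],
  [0, 0, -2, 0, 0, 0, 1],
  [0, 0, -2, 0, 0, 0, 1],
  [0, 0, -2, 0, 0, 0, 1],
  [0, 0, -2, 0, 0, 0, 1],
  [0, 0, -2, 0, 0, 0, 1],
  [0, 0, 0, 0, 0, 0, 1],
])

```text
t: 5.62
tcp_pos: [0.5007, 0.2776, 0.3139]
tool_rot: [179.7, -0.1, 94.0]
contact_force: [-0.5, -0.2, -1.6]
finger_gap: 0.0138
```

```bash
python3 - <<'E'
from h import *
from workcell import ctrl
o=[]
for n in("scene","top"):
    c=ctrl.capture(n);pickle.dump(c,open(f"{n}3.pkl","wb"));i=c["img"][:,:,::-1]
    i=i[180:280,360:460] if n=="scene" else i[150:250,150:250]
    o.append(cv2.resize(i,None,fx=4,fy=4,interpolation=2))
cv2.imwrite("pics/g3.png",np.hstack(o))
s=ctrl.state();print(s["finger_gap"],s["tcp_pos"],s["contact_force"],s["ft_torque"])
E
```

```text
0.01414435477490383 [0.49964806 0.27722392 0.31129008] [-0.48217223  0.71622503 -1.5087264 ] [-0.01049683  0.01855487 -0.00349339]
```

View pics/g3.png

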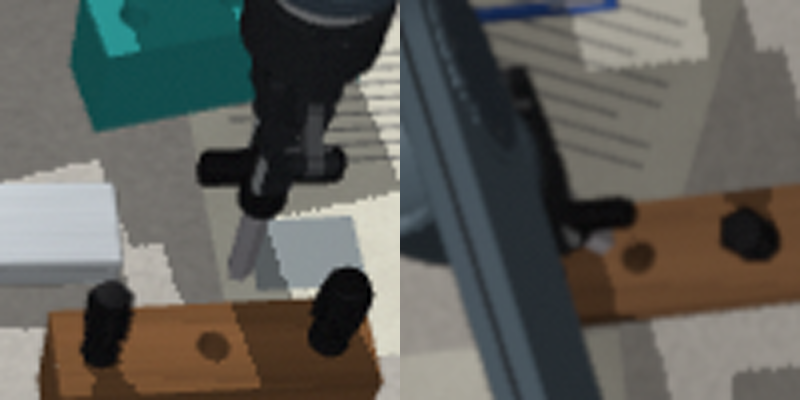

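```bash
python3 - <<'E'
from h import *
s=load("scene3");t=load("top3")
print("hole",onz(s,[[413,266.5]],.092),onz(t,[[209.5,214.2]],.092))
p=np.array([.4999,.2774,.3117])
print("tip pred px",proj(s,p-[0,0,.129]),"shoulder",proj(s,p-[0,0,.049]),"tcp",proj(s,p))
print(proj(t,p-[0,0,.129]))
i=s["img"][170:270,380:460]
cv2.imwrite("pics/k3.png",cv2.resize(cv2.convertScaleAbs(i[:,:,::-1],alpha=1.6),None,fx=6,fy=6,interpolation=2))
Q=cloud(s)
m=np.zeros(Q.shape[:2],bool);m[170:270,380:460]=1
m&=(Q[...,2]>.17)&(Q[...,2]<.275)&(abs(Q[...,1]-.277)<.03)&(abs(Q[...,0]-.5)<.04)
q=Q[m]
for z in np.arange(.175,.275,.01):
    k=abs(q[:,2]-z)<.005
    if k.sum(): print(round(z,3),k.sum(),q[k].mean(0).round(4),q[k][:,1].min().round(4),q[k][:,1].max().round(4))
E
```

```text
hole [[0.49958942 0.27847725 0.092     ]] [[0.50028654 0.27583204 0.092     ]]
tip pred px [[418.26435777 248.19854853]] shoulder [[423.84877516 230.12440096]] tcp [[427.58186072 218.06262146]]
[[200.48442024 210.95998019]]
0.185 4 [0.5046 0.2775 0.1877] 0.2731 0.2831
0.195 13 [0.504  0.2768 0.1947] 0.2714 0.2834
0.205 15 [0.5062 0.2781 0.2055] 0.2721 0.2851
0.215 17 [0.5045 0.2776 0.2149] 0.272 0.286
0.225 15 [0.5044 0.2774 0.2249] 0.2715 0.286
0.235 16 [0.5054 0.2777 0.235 ] 0.2723 0.2847
0.245 17 [0.505  0.2779 0.2446] 0.2718 0.2855
0.255 6 [0.5062 0.2783 0.2521] 0.2741 0.2834
0.265 17 [0.51   0.2766 0.2666] 0.2667 0.2906
0.275 15 [0.5097 0.2761 0.2724] 0.2664 0.292
```

View pics/k3.png

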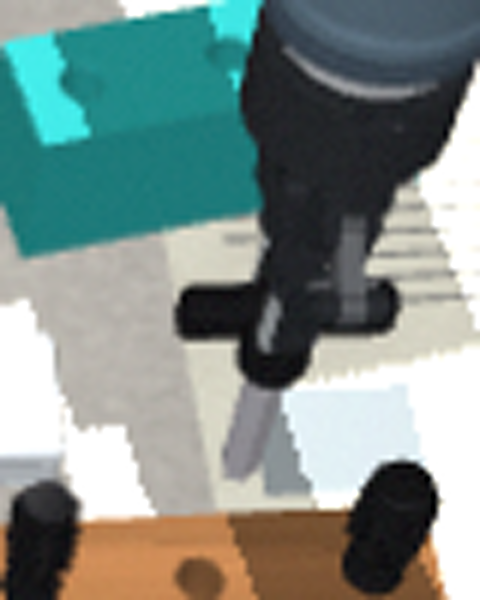

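send_rows([
  [-2, -0.2, 0, 0, 0, 0, 1],
  [-3.5, -0.35, 0, 0, 0, 0, 1],
  [-4, -0.4, 0, 0, 0, 0, 1],
  [-4, -0.4, 0, 0, 0, 0, 1],
  [-4, -0.4, 0, 0, 0, 0, 1],
  [-4, -0.4, 0, 0, 0, 0, 1],
  [-4, -0.4, 0, 0, 0, 0, 1],
  [-4, -0.4, 0, 0, 0, 0, 1],
  [-4, -0.4, 0, 0, 0, 0, 1],
  [-3.5, -0.3, 0, 0, 0, 0, 1],
  [-2.5, -0.2, 0, 0, 0, 0, 1],
  [0, 0, 0, 0, 0, 0, 1],
])

```text
t: 7.22
tcp_pos: [0.488, -0.1216, 0.3103]
tool_rot: [-179.9, -0.0, 93.8]
contact_force: [0.5, -0.1, -1.8]
finger_gap: 0.0144
```

```bash
cat >> h.py <<'E'
n_=np.array([-0.56725926,0.08489321,0.81915204]);u_=np.array([0,0,1])-n_[2]*n_;u_/=np.linalg.norm(u_);r_=np.cross(u_,n_)
def Rkey(phi):
    a=np.radians(phi);x=np.cos(a)*u_+np.sin(a)*r_;z=-n_;return R.from_matrix(np.c_[x,np.cross(z,x),z])
E
python3 - <<'E'
from h import *
from workcell import ctrl
st=ctrl.state();print(st["tcp_pos"],st["tool_rot"],st["qpos"],st["contact_force"])
X=np.array([.586,-.1345,.1185])
print(rel(st,Rkey(-111),X+.169*n_),X+.169*n_)
E
```

```text
[ 0.48802364 -0.12157505  0.3103373 ] [-1.79890191e+02 -1.79974312e-02  9.38190801e+01] [-2.66883311e+01  8.06290033e+00  8.84721031e+01 -4.04935886e-02
  8.35687423e+01 -3.05028563e+01] [ 0.48005181 -0.05348451 -1.78752329]
(array([0.13, 0.23, 5.34]), array([-33.67, -10.07,  -8.39])) [ 0.49013319 -0.12015305  0.25693669]
```

send_rows([
  [0, 0, 0, -3.37, -1.01, -0.84, 1],
  [0, 0, 0, -6.73, -2.01, -1.68, 1],
  [0, 0, 0, -6.73, -2.01, -1.68, 1],
  [0, 0, 0, -6.73, -2.01, -1.68, 1],
  [0, 0, 0, -6.73, -2.01, -1.68, 1],
  [0, 0, 0, -3.37, -1.01, -0.84, 1],
  [0, 0, 0, 0, 0, 0, 1],
])

```text
t: 8.1
tcp_pos: [0.4874, -0.1184, 0.31]
tool_rot: [146.8, 11.8, 99.1]
contact_force: [-0.8, 0.1, -1.1]
finger_gap: 0.0139
```

```bash
python3 - <<'E'
from h import *
from workcell import ctrl
st=ctrl.state();print(st["tcp_pos"],st["tool_rot"],st["qpos"],st["contact_force"])
X=np.array([.586,-.1345,.1185])
print(rel(st,Rkey(-111),X+.169*n_))
E
```

```text
[ 0.48739346 -0.11836942  0.31004903] [146.83098009  11.76360987  99.11343072] [-37.72417613 -11.40661671 115.66816211  22.80860216  46.74495294
 -61.80058158] [-0.78826121  0.11940581 -1.14052571]
(array([ 0.87, -2.67,  4.52]), array([ 0.03, -0.17,  0.09]))
```

send_rows([
  [0.2, -0.6, 1, 0, 0, 0, 1],
  [0.3, -0.9, 1.5, 0, 0, 0, 1],
  [0.2, -0.7, 1.3, 0, 0, 0, 1],
  [0.17, -0.47, 0.7, 0, 0, 0, 1],
  [0, 0, 0, 0, 0, 0, 1],
  [0, 0, 0, 0, 0, 0, 1],
])

```text
t: 8.85
tcp_pos: [0.4922, -0.1215, 0.2588]
tool_rot: [146.7, 11.9, 99.1]
contact_force: [-0.5, -0.0, -1.7]
finger_gap: 0.0138
```

```bash
python3 - <<'E'
from h import *
from workcell import ctrl
S=[ctrl.state()]
o=[]
for n in("scene","top"):
    c=ctrl.capture(n);pickle.dump(c,open(f"{n}4.pkl","wb"));i=c["img"][:,:,::-1]
    S.append(ctrl.state())
    i=i[225:325,200:300] if n=="scene" else i[125:225,340:440]
    o.append(cv2.resize(i,None,fx=4,fy=4,interpolation=2))
cv2.imwrite("pics/g4.png",cv2.convertScaleAbs(np.hstack(o),alpha=1.3))
X=np.array([.586,-.1345,.1185])
for st in S: print(st["tcp_pos"],st["tool_rot"],rel(st,Rkey(-111),X+.169*n_))
pickle.dump(S[1:],open("st4.pkl","wb"))
print(S[-1]["qpos"])
E
```

```text
[ 0.49215504 -0.12145845  0.25884116] [146.70295391  11.90078351  99.12849665] (array([ 0.2 , -0.23,  0.03]), array([ 0.16, -0.07,  0.17]))
[ 0.49215534 -0.12150781  0.25902275] [146.68528687  11.92097799  99.12259195] (array([ 0.21, -0.24,  0.04]), array([ 0.18, -0.05,  0.18]))
[ 0.49209123 -0.12150015  0.2590883 ] [146.68023562  11.92921099  99.12226819] (array([ 0.2 , -0.24,  0.05]), array([ 0.18, -0.04,  0.18]))
[-37.66445774  -7.77553839 120.56962688  26.76621983  38.78110547
 -67.17519606]
```

View pics/g4.png

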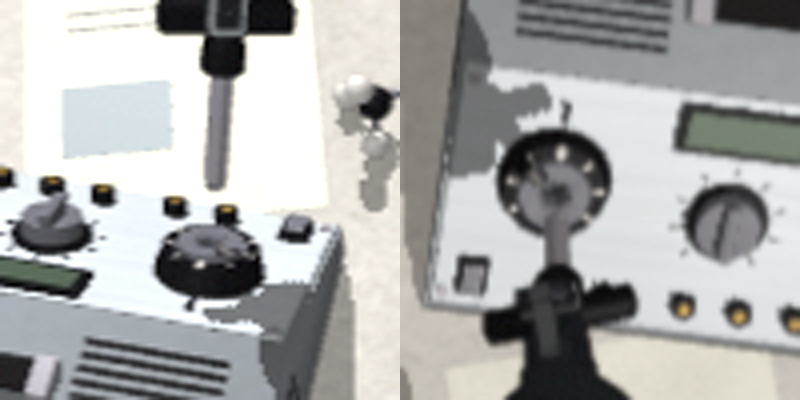

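```bash
python3 - <<'E'
from h import *
s=load("scene4");t=load("top4");S=pickle.load(open("st4.pkl","rb"))
Xt=np.array([.58814864,-.13508962,.11880524]);Xs=np.array([.58243867,-.13385692,.11618289])
o=[]
for c,st,b in((s,S[0],(235,245,40,50)),(t,S[1],(360,150,40,50))):
    Rt=R.from_euler("xyz",st["tool_rot"],degrees=True);z=Rt.as_matrix()[:,2]
    pts=[st["tcp_pos"]+z*k for k in(.049,.069,.089,.109,.129)]
    print("axis px",proj(c,pts).round(1).tolist(),"Xt",proj(c,Xt).round(1),"Xs",proj(c,Xs).round(1))
    x,y,w,h=b;k=10
    i=cv2.resize(c["img"][y:y+h,x:x+w,::-1],None,fx=k,fy=k,interpolation=2);i=cv2.convertScaleAbs(i,alpha=1.3)
    for p in proj(c,pts): cv2.circle(i,tuple(int((a-q+.5)*k) for a,q in zip(p,(x,y))),3,(0,0,255),-1)
    for p,col in((Xt,(0,255,0)),(Xs,(255,128,0))):
        p=proj(c,p)[0];cv2.circle(i,tuple(int((a-q+.5)*k) for a,q in zip(p,(x,y))),3,col,-1)
    o.append(i)
cv2.imwrite("pics/g5.png",np.hstack(o))
E
```

```text
axis px [[254.5, 241.9], [254.0, 249.5], [253.5, 256.9], [253.0, 264.2], [252.5, 271.5]] Xt [[251.8 286.1]] Xs [[252.6 284.6]]
axis px [[379.3, 197.1], [379.1, 192.9], [378.9, 188.8], [378.8, 184.8], [378.6, 180.9]] Xt [[378.  173.7]] Xs [[377.4 176.2]]
```

View pics/g5.png

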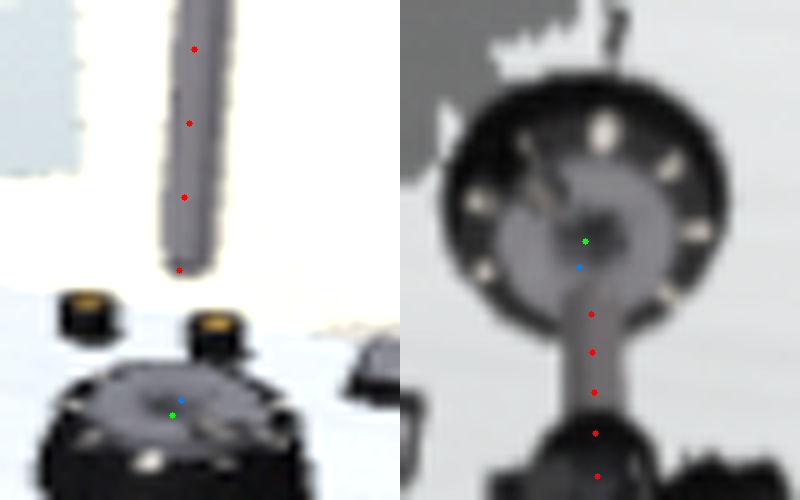

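```bash
python3 - <<'E'
from h import *
s=load("scene4");t=load("top4");S=pickle.load(open("st4.pkl","rb"))
Xt=np.array([.58814864,-.13508962,.11880524]);Xs=np.array([.58243867,-.13385692,.11618289])
for nm,c,st,X in(("s",s,S[0],Xs),("t",t,S[1],Xt)):
    M=R.from_euler("xyz",st["tool_rot"],degrees=True).as_matrix();z=M[:,2]
    Q=cloud(c).reshape(-1,3)-st["tcp_pos"]
    d=Q@z; L=Q-d[:,None]*z; a=L@r_;b=L@u_; rr=np.hypot(a,b)
    q=st["tcp_pos"]-X; lat=np.array([q@r_,q@u_])-np.array([0,0])
    # axis at socket plane
    k=(-q@n_)/(z@n_); ax=q+k*z
    print(nm,"robot axis hits knob plane at r,u mm (rel X)",np.round([ax@r_*1e3,ax@u_*1e3],1),"tip above mouth mm",(k-.129)*1e3)
    for lo in np.arange(.055,.14,.01):
        m=(d>lo)&(d<lo+.01)&(rr<.014)
        if m.sum()>3:print("  d",round(lo+.005,3),m.sum(),"r mean %.1f med %.1f  [%.1f %.1f]  u mean %.1f med %.1f"%(a[m].mean()*1e3,np.median(a[m])*1e3,a[m].min()*1e3,a[m].max()*1e3,b[m].mean()*1e3,np.median(b[m])*1e3))
    m=(d>.118)&(d<.145)&(rr<.014);print(np.histogram(d[m],bins=np.arange(.118,.146,.002))[0])
E
```

```text
s robot axis hits knob plane at r,u mm (rel X) [0.8 7.7] tip above mouth mm 40.27086114367598
  d 0.06 22 r mean -3.8 med -4.2  [-9.7 2.2]  u mean 3.2 med 3.9
  d 0.07 25 r mean -2.5 med -3.0  [-9.6 6.6]  u mean 3.0 med 2.9
  d 0.08 23 r mean -3.2 med -4.2  [-8.9 4.2]  u mean 3.5 med 2.7
  d 0.09 24 r mean -2.9 med -2.6  [-9.7 2.9]  u mean 4.2 med 4.9
  d 0.1 22 r mean -4.1 med -4.6  [-10.3 4.1]  u mean 3.5 med 3.4
  d 0.11 20 r mean -2.8 med -3.6  [-8.9 5.2]  u mean 3.4 med 3.4
  d 0.12 22 r mean -3.0 med -3.3  [-9.1 4.8]  u mean 3.6 med 3.6
  d 0.13 8 r mean -2.4 med -1.8  [-8.0 3.9]  u mean 1.8 med 2.4
[5 4 2 5 4 2 0 0 0 0 0 0 0]
t robot axis hits knob plane at r,u mm (rel X) [0.5 1.5] tip above mouth mm 41.55717895265246
  d 0.07 12 r mean -1.6 med -2.9  [-7.3 5.5]  u mean 7.6 med 8.1
  d 0.08 16 r mean -1.4 med -1.5  [-7.7 6.3]  u mean 7.2 med 7.9
  d 0.09 12 r mean -1.8 med -2.4  [-7.7 6.4]  u mean 7.3 med 8.0
  d 0.1 13 r mean -1.0 med -1.2  [-7.6 7.1]  u mean 7.0 med 8.4
  d 0.11 12 r mean -1.4 med -2.0  [-7.3 7.1]  u mean 6.8 med 7.5
  d 0.12 12 r mean -1.4 med -1.9  [-7.2 4.2]  u mean 7.0 med 7.4
[1 3 1 4 1 1 0 0 0 0 0 0 0]
```

send_rows([
  [0.074, -0.25, 0, 0, 0, 0, 1],
  [0, 0, 1, 0, 0, 0, 1],
  [0, 0, 1, 0, 0, 0, 1],
  [0, 0, 0.8, 0, 0, 0, 1],
  [0, 0, 0.5, 0, 0, 0, 1],
  [0, 0, 0, 0, 0, 0, 1],
  [0, 0, 0, 0, 0, 0, 1],
])

```text
t: 9.82
tcp_pos: [0.5084, -0.1239, 0.2299]
tool_rot: [146.7, 11.9, 99.1]
contact_force: [0.3, -0.3, -1.2]
finger_gap: 0.0141
```

```bash
cat > look.py <<'E'
from h import *
from workcell import ctrl
import sys
tag=sys.argv[1]
Xt=np.array([.58814864,-.13508962,.11880524]);Xs=np.array([.58243867,-.13385692,.11618289])
o=[]
for nm,X in(("scene",Xs),("top",Xt)):
    c=ctrl.capture(nm);st=ctrl.state();pickle.dump(c,open(f"{nm}{tag}.pkl","wb"))
    M=R.from_euler("xyz",st["tool_rot"],degrees=True).as_matrix();z=M[:,2]
    q=st["tcp_pos"]-X;k=(-q@n_)/(z@n_);ax=q+k*z
    print(nm,"axis r,u mm rel X",np.round([ax@r_*1e3,ax@u_*1e3],1),"tip above mouth mm",round((k-.129)*1e3,1))
    x,y,w,h=(235,245,40,50) if nm=="scene" else (360,150,40,50)
    i=cv2.resize(c["img"][y:y+h,x:x+w,::-1],None,fx=10,fy=10,interpolation=2);o.append(cv2.convertScaleAbs(i,alpha=1.3))
cv2.imwrite(f"pics/L{tag}.png",np.hstack(o))
print(st["contact_force"],st["ft_torque"],st["finger_gap"],rel(st,Rkey(-111),st["tcp_pos"])[1],np.degrees(np.arccos(-z@n_)))
E
python3 look.py 6
```

```text
scene axis r,u mm rel X [0.9 4.5] tip above mouth mm 7.1
top axis r,u mm rel X [ 0.6 -1.7] tip above mouth mm 8.4
[ 0.48006372  0.05937256 -0.96255009] [ 0.04836491  0.44646281 -0.0432282 ] 0.013893986850083442 [ 0.16 -0.06  0.17] 0.17206271827677705
```

View pics/L6.png

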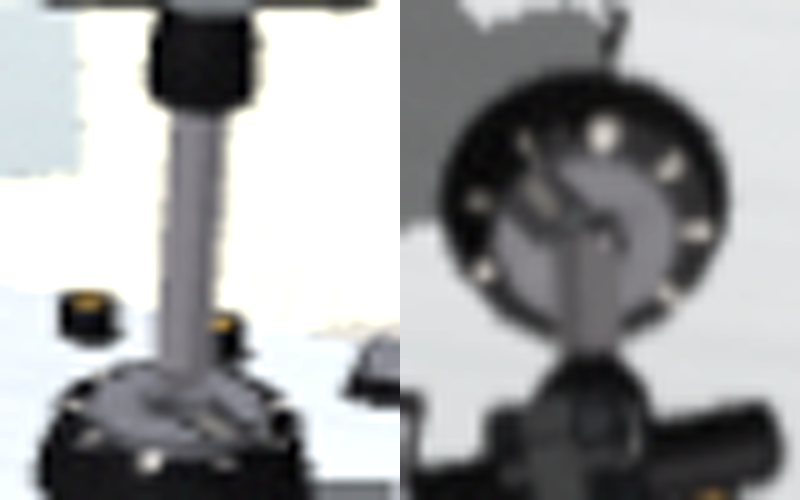

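send_rows([
  [0, 0, 0.3, 0, 0, 0, 1],
  [0, 0, 0.3, 0, 0, 0, 1],
  [0, 0, 0.2, 0, 0, 0, 1],
  [0, 0, 0.2, 0, 0, 0, 1],
])

```text
t: 10.42
tcp_pos: [0.5142, -0.1247, 0.2215]
tool_rot: [146.7, 11.9, 99.1]
contact_force: [0.4, 0.1, -1.2]
finger_gap: 0.0141
```

```bash
python3 look.py 7
```

```text
scene axis r,u mm rel X [0.8 4.1] tip above mouth mm -3.4
top axis r,u mm rel X [ 0.4 -2.2] tip above mouth mm -2.1
[-1.26689184  0.40567643 -1.25928383] [ 0.08789058  0.44993673 -0.00891919] 0.014260503193902636 [ 0.12 -0.11  0.16] 0.1594951149440719
```

View pics/L7.png

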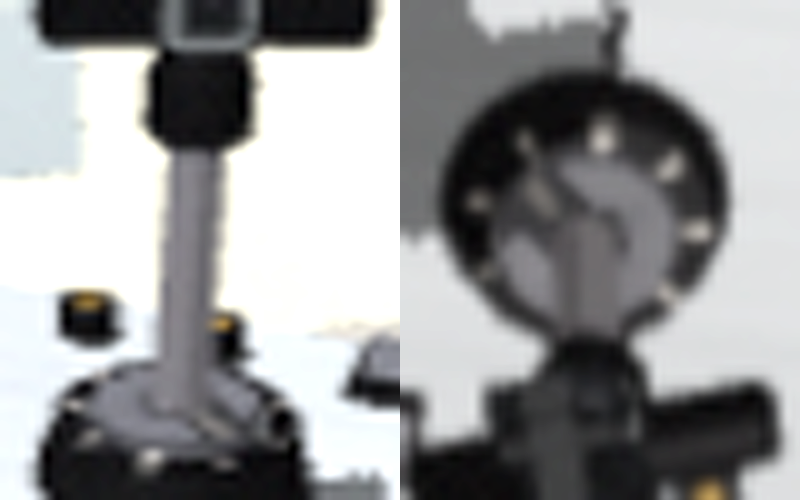

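send_rows([
  [0, 0, 0.15, 0, 0, 0, 1],
  [0, 0, 0.15, 0, 0, 0, 1],
  [0, 0, 0.1, 0, 0, 0, 1],
])

```text
t: 10.9
tcp_pos: [0.5164, -0.1251, 0.2184]
tool_rot: [146.7, 11.9, 99.1]
contact_force: [-0.2, -0.6, -2.0]
finger_gap: 0.014
```

send_rows([
  [0, 0, 0.15, 0, 0, 0, 1],
  [0, 0, 0.15, 0, 0, 0, 1],
  [0, 0, 0, 0, 0, 0, 1],
])

```text
t: 11.28
tcp_pos: [0.5181, -0.1253, 0.2158]
tool_rot: [146.7, 11.9, 99.1]
contact_force: [0.2, 0.2, -2.0]
finger_gap: 0.0139
```

send_rows([
  [0, 0, 0.15, 0, 0, 0, 1],
  [0, 0, 0.15, 0, 0, 0, 1],
  [0, 0, 0.1, 0, 0, 0, 1],
  [0, 0, 0.1, 0, 0, 0, 1],
  [0, 0, 0, 0, 0, 0, 1],
])

```text
t: 11.9
tcp_pos: [0.5209, -0.1257, 0.2118]
tool_rot: [146.7, 11.9, 99.1]
contact_force: [-0.6, -0.2, -1.0]
finger_gap: 0.0144
```

```bash
python3 look.py 8
```

```text
scene axis r,u mm rel X [0.8 4.2] tip above mouth mm -15.1
top axis r,u mm rel X [ 0.4 -2.1] tip above mouth mm -13.8
[-0.66315847 -0.3949338  -1.25644811] [8.64454845e-02 4.83854806e-01 3.57727269e-04] 0.014103330694360493 [ 0.13 -0.09  0.16] 0.16116525779457047
```

View pics/L8.png

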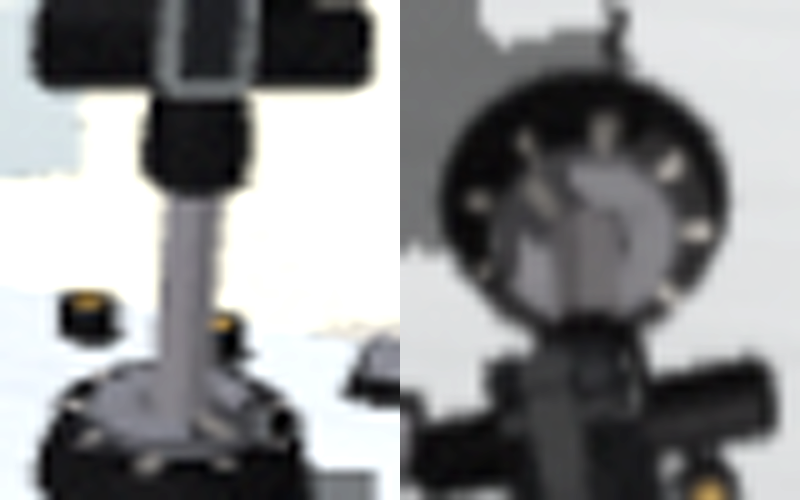

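send_rows([
  [0, 0, 0.1, 0, 0, 0, 1],
  [0, 0, 0.1, 0, 0, 0, 1],
  [0, 0, 0.1, 0, 0, 0, 1],
  [0, 0, 0, 0, 0, 0, 1],
])

```text
t: 12.5
tcp_pos: [0.5226, -0.126, 0.2106]
tool_rot: [146.7, 12.0, 99.2]
contact_force: [-11.6, 0.7, 10.8]
finger_gap: 0.0141
```

send_rows([
  [0, 0, 0, 0, 0, 0, 1],
  [0, 0, 0, 0, 0, 0, 1],
  [0, 0, 0, 0, 0, 0, 1],
  [0, 0, -0.05, 0, 0, 0, 1],
  [0, 0, 0, 0, 0, 5, 1],
  [0, 0, 0, 0, 0, 7, 1],
  [0, 0, 0, 0, 0, 7, 1],
  [0, 0, 0, 0, 0, 7, 1],
  [0, 0, 0, 0, 0, 7, 1],
  [0, 0, 0, 0, 0, 7, 1],
  [0, 0, 0, 0, 0, 7, 1],
  [0, 0, 0, 0, 0, 0, 1],
])

```text
t: 14.0
tcp_pos: [0.522, -0.1261, 0.2102]
tool_rot: [147.7, -14.6, 59.9]
contact_force: [-9.1, -0.5, 7.6]
finger_gap: 0.014
```

```bash
python3 look.py 9
```

```text
scene axis r,u mm rel X [1.1 4.3] tip above mouth mm -17.0
top axis r,u mm rel X [ 0.7 -2. ] tip above mouth mm -15.8
[-10.55287376  -0.44963357   7.13496406] [-0.0841014   1.24217284 -0.23742515] 0.014055020809715947 [  0.11  -0.1  -46.79] 0.14686724864285883
```

View pics/L9.png

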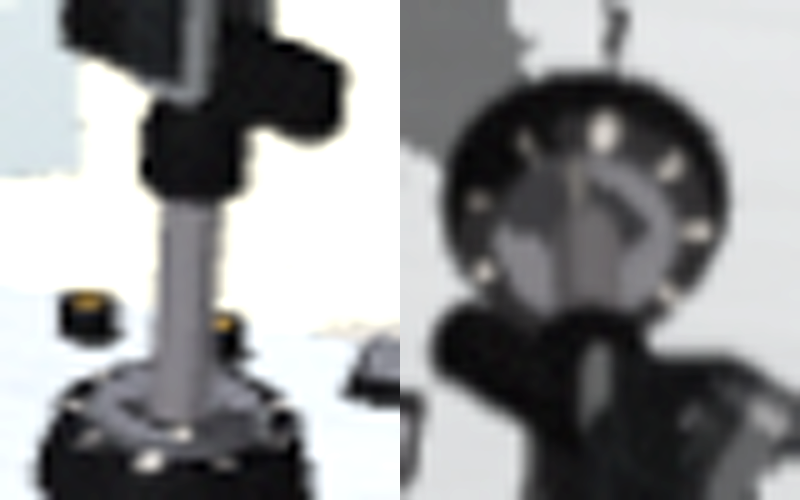

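```bash
cat > ptr.py <<'E'
from h import *
import sys
Xt=np.array([.58814864,-.13508962,.11880524]);Xs=np.array([.58243867,-.13385692,.11618289])
tag=sys.argv[1];o=[]
for nm,X in(("scene",Xs),("top",Xt)):
    c=load(nm+tag);N=400;sc=.064/N
    jj,ii=np.meshgrid(np.arange(N),np.arange(N))
    W=X+((jj-N/2)*sc)[...,None]*r_-((ii-N/2)*sc)[...,None]*u_
    px=proj(c,W.reshape(-1,3)).astype(np.float32).reshape(N,N,2)
    im=cv2.remap(c["img"],px[...,0],px[...,1],cv2.INTER_CUBIC);g=im.astype(int).mean(2)
    rr=np.hypot(jj-N/2,ii-N/2)*sc*1e3;a=np.degrees(np.arctan2(jj-N/2,N/2-ii))
    m=(rr>11)&(rr<19)&(abs(a)<35)
    th=cv2.morphologyEx(g.astype(np.float32),cv2.MORPH_TOPHAT,cv2.getStructuringElement(2,(61,61)))
    w=np.clip(th-20,0,None)*m;print(nm,"ptr ang",(w*a).sum()/max(w.sum(),1),w.sum())
    im=im[:,:,::-1].copy();cv2.circle(im,(200,200),2,(0,0,255),-1);o.append(cv2.convertScaleAbs(im,alpha=1.5))
cv2.imwrite(f"pics/P{tag}.png",np.hstack(o))
E
python3 ptr.py 9
```

```text
scene ptr ang -12.218692707257711 37744.0
top ptr ang 11.19114783188161 20494.666
```

View pics/P9.png

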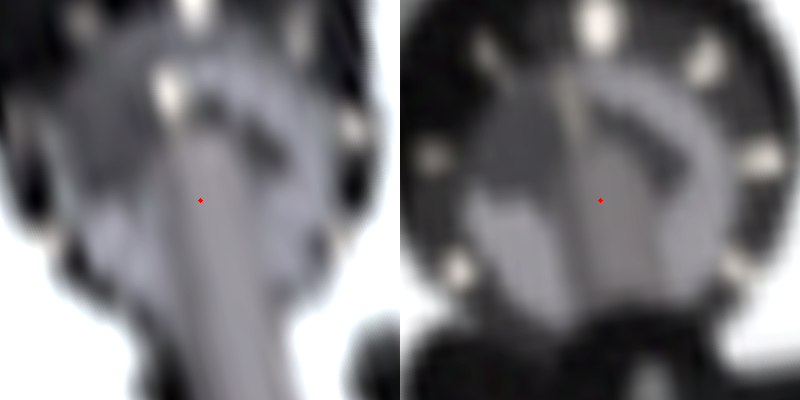

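send_rows([
  [0, 0, 0, 0, 0, 5.5, 1],
  [0, 0, 0, 0, 0, 5, 1],
  [0, 0, 0, 0, 0, 5, 1],
  [0, 0, 0, 0, 0, 0, 1],
  [0, 0, 0, 0, 0, 0, 1],
])

```text
t: 14.72
tcp_pos: [0.5219, -0.1261, 0.2102]
tool_rot: [152.2, -22.4, 45.8]
contact_force: [-9.7, -0.1, 6.7]
finger_gap: 0.0144
```

```bash
python3 look.py 10;python3 ptr.py 10
```

```text
scene axis r,u mm rel X [1.1 4.1] tip above mouth mm -17.0
top axis r,u mm rel X [ 0.7 -2.1] tip above mouth mm -15.8
[-9.95311885  0.10254361  7.36382083] [-0.10957097  1.32279283 -0.16093535] 0.014074741386115761 [  0.09  -0.11 -62.28] 0.13975865261595355
scene ptr ang 2.243669452655118 73394.0
top ptr ang 0.16464588474219885 43694.336
```

View pics/P10.png

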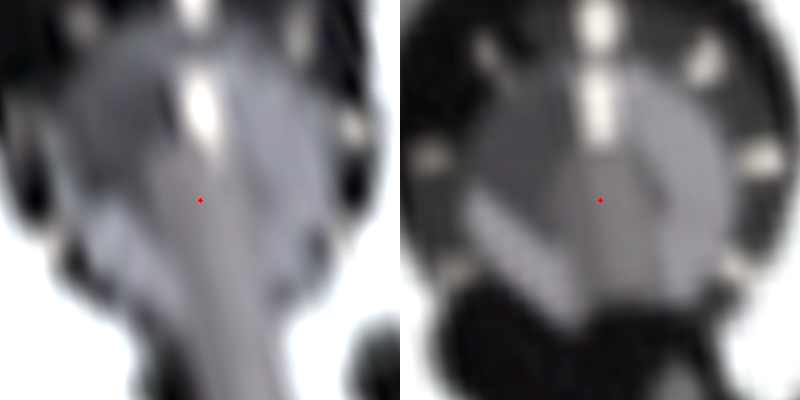

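send_rows([
  [0, 0, -0.1, 0, 0, 0, 1],
  [0, 0, -0.1, 0, 0, 0, 1],
  [0, 0, 0, 0, 0, -3, 1],
  [0, 0, 0, 0, 0, -3, 1],
  [0, 0, -0.2, 0, 0, 0, 1],
  [0, 0, -0.4, 0, 0, 0, 1],
  [0, 0, -0.6, 0, 0, 0, 1],
  [0, 0, -1, 0, 0, 0, 1],
  [0, 0, -1.5, 0, 0, 0, 1],
  [0, 0, -1.5, 0, 0, 0, 1],
  [0, 0, -1.5, 0, 0, 0, 1],
  [0, 0, 0, 0, 0, 0, 1],
])

```text
t: 16.32
tcp_pos: [0.4832, -0.1205, 0.2682]
tool_rot: [150.0, -19.5, 51.5]
contact_force: [-0.7, -0.4, -1.7]
finger_gap: 0.014
```

```bash
python3 look.py 11;python3 ptr.py 11
```

```text
scene axis r,u mm rel X [1.2 5.3] tip above mouth mm 52.3
top axis r,u mm rel X [ 0.6 -1.6] tip above mouth mm 53.0
[ 0.2110707  -0.17377126 -1.35394557] [ 0.04513288  0.43430696 -0.03764189] 0.013550125270143125 [  0.14  -0.13 -56.34] 0.18313498678425374
scene ptr ang 1.4023327038576443 59079.996
top ptr ang 0.0014254156139331584 38129.664
```

View pics/P11.png

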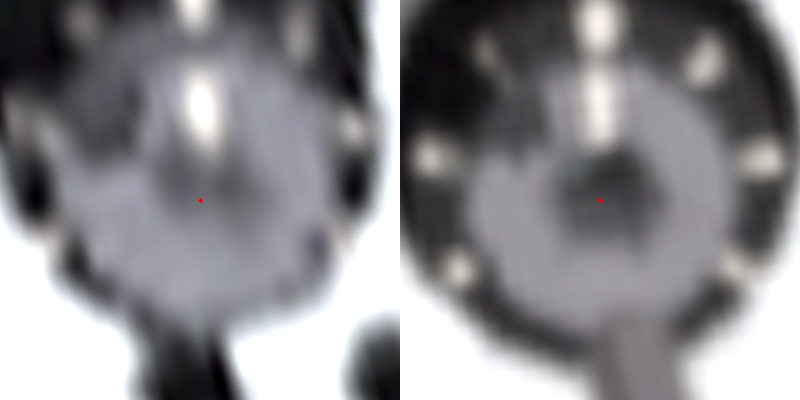

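View pics/L11.png

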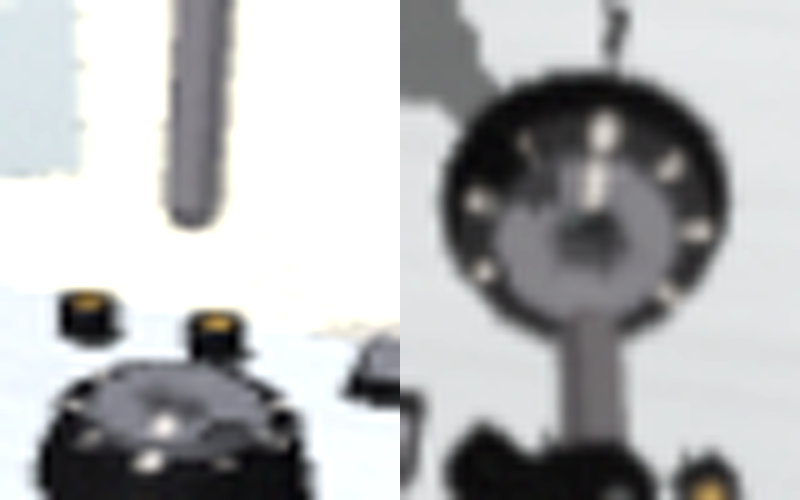

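send_rows([
  [0, 0, -1.5, 0, 0, 0, 1],
  [0, 0, -2, 0, 0, 0, 1],
  [0, 0, -2, 0, 0, 0, 1],
  [0, 0, -0.5, 0, 0, 0, 1],
  [0, 0, 0, 0, 0, 0, 1],
])

```text
t: 17.05
tcp_pos: [0.449, -0.1153, 0.3151]
tool_rot: [150.2, -19.5, 51.4]
contact_force: [0.2, 0.4, -1.4]
finger_gap: 0.0145
```

```bash
cat > back.py <<'E'
from h import *
from workcell import ctrl
st=ctrl.state();print(st["tcp_pos"],st["tool_rot"],st["qpos"].round(1),st["contact_force"])
a=np.radians(94);x=np.array([np.cos(a),np.sin(a),0]);z=np.array([0,0,-1.]);y=np.cross(z,x)
print(rel(st,R.from_matrix(np.c_[x,y,z]),[.4999,.2774,.314]))
E
python3 back.py
```

```text
[ 0.44902117 -0.11534335  0.31505017] [150.23913047 -19.52125644  51.40418642] [-42.5 -16.7 118.6  24.7  50.6  -9.8] [ 0.15336193  0.38410733 -1.37923273]
(array([ 31.89, -23.48,  -0.28]), array([ 35.37,  -7.27, -46.29]))
```

send_rows([
  [0, 0, 0, 5.05, -1.04, -6.61, 1],
  [0, 0, 0, 5.05, -1.04, -6.61, 1],
  [0, 0, 0, 5.05, -1.04, -6.61, 1],
  [0, 0, 0, 5.05, -1.04, -6.61, 1],
  [0, 0, 0, 5.05, -1.04, -6.61, 1],
  [0, 0, 0, 5.05, -1.04, -6.61, 1],
  [0, 0, 0, 5.05, -1.04, -6.61, 1],
  [0, 0, 0, 0, 0, 0, 1],
  [0, 0, 0, 0, 0, 0, 1],
])

```text
t: 18.18
tcp_pos: [0.449, -0.1149, 0.3145]
tool_rot: [180.0, -0.1, 93.9]
contact_force: [-0.2, 0.4, -1.4]
finger_gap: 0.0141
```

```bash
python3 back.py
```

```text
[ 0.4490074  -0.11488956  0.31446717] [ 1.79965080e+02 -6.06730374e-02  9.39131571e+01] [-28.2   3.6  92.9   0.1  83.5 -32.2] [-0.15546036  0.36005822 -1.38134144]
(array([38.79,  7.75,  0.09]), array([ 0.03, -0.06, -0.09]))
```

send_rows([
  [2, 0.4, 0, 0, 0, 0, 1],
  [3.5, 0.7, 0, 0, 0, 0, 1],
  [4, 0.8, 0, 0, 0, 0, 1],
  [4, 0.8, 0, 0, 0, 0, 1],
  [4, 0.8, 0, 0, 0, 0, 1],
  [4, 0.8, 0, 0, 0, 0, 1],
  [4, 0.8, 0, 0, 0, 0, 1],
  [4, 0.8, 0, 0, 0, 0, 1],
  [4, 0.8, 0, 0, 0, 0, 1],
  [3.5, 0.7, 0, 0, 0, 0, 1],
  [1.8, 0.35, 0, 0, 0, 0, 1],
  [0, 0, 0, 0, 0, 0, 1],
  [0, 0, 0, 0, 0, 0, 1],
])

```text
t: 19.8
tcp_pos: [0.4992, 0.276, 0.3153]
tool_rot: [180.0, 0.0, 93.9]
contact_force: [0.2, 0.2, -2.1]
finger_gap: 0.0141
```

```bash
python3 back.py;python3 - <<'E'
from h import *
from workcell import ctrl
o=[]
for n in("scene","top"):
    c=ctrl.capture(n);pickle.dump(c,open(f"{n}12.pkl","wb"));i=c["img"][:,:,::-1]
    i=i[200:300,370:470] if n=="scene" else i[150:250,150:250]
    o.append(cv2.resize(i,None,fx=4,fy=4,interpolation=2))
    st=ctrl.state();p=st["tcp_pos"];print(n,proj(c,[p-[0,0,.049],p-[0,0,.129]]).round(1))
    Q=cloud(c).reshape(-1,3)
    m=(Q[:,2]>.195)&(Q[:,2]<.255)&(abs(Q[:,1]-p[1])<.02)&(abs(Q[:,0]-p[0])<.02);print("shank",m.sum(),np.nanmedian(Q[m],0))
cv2.imwrite("pics/g12.png",np.hstack(o))
E
```

```text
[0.49915847 0.27604907 0.31531204] [1.79989771e+02 4.36358036e-02 9.39323194e+01] [17.8 15.1 79.  -0.  85.9 13.8] [ 0.15091621  0.21552337 -2.06125123]
(array([0.13, 0.08, 0.13]), array([ 0.01,  0.04, -0.07]))
scene [[423.5 229. ]
 [417.9 247.2]]
shank 86 [0.50378822 0.27524208 0.22614777]
top [[192.2 207.6]
 [200.7 211.1]]
shank 27 [0.49720298 0.26928903 0.21468278]
```

View pics/g12.png

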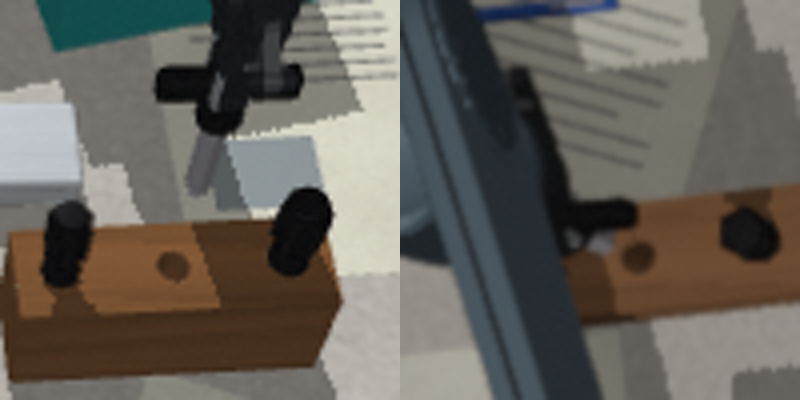

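send_rows([
  [0.13, 0.11, 0, 0, 0, 0, 1],
  [0, 0, 1.5, 0, 0, 0, 1],
  [0, 0, 2, 0, 0, 0, 1],
  [0, 0, 2, 0, 0, 0, 1],
  [0, 0, 1.7, 0, 0, 0, 1],
  [0, 0, 1, 0, 0, 0, 1],
  [0, 0, 0, 0, 0, 0, 1],
  [0, 0, 0, 0, 0, 0, 1],
])

```text
t: 20.9
tcp_pos: [0.5006, 0.2786, 0.2338]
tool_rot: [179.9, 0.0, 94.0]
contact_force: [0.1, -1.3, -1.6]
finger_gap: 0.0138
```

```bash
python3 back.py;python3 - <<'E'
from h import *
from workcell import ctrl
o=[]
for n in("scene","top"):
    c=ctrl.capture(n);i=c["img"][:,:,::-1]
    i=i[230:290,385:445] if n=="scene" else i[190:250,175:235]
    o.append(cv2.resize(i,None,fx=6.6,fy=6.6,interpolation=2))
    st=ctrl.state();p=st["tcp_pos"]
    Q=cloud(c).reshape(-1,3)
    m=(Q[:,2]>.11)&(Q[:,2]<.165)&(abs(Q[:,1]-p[1])<.02)&(abs(Q[:,0]-p[0])<.02);print(n,"shank",m.sum(),np.nanmedian(Q[m],0))
cv2.imwrite("pics/g13.png",cv2.convertScaleAbs(np.hstack(o),alpha=1.5))
E
```

```text
[0.50063519 0.27860318 0.2338449 ] [1.79926698e+02 7.05657130e-04 9.39859134e+01] [18.  17.9 86.5 -0.  75.5 14. ] [ 0.08571626 -1.28619923 -1.57541562]
(array([-0.12, -0.07, -8.02]), array([ 0.07,  0.  , -0.01]))
scene shank 72 [0.50486549 0.2777862  0.1395387 ]
top shank 22 [0.49836866 0.27204638 0.13299369]
```

View pics/g13.png

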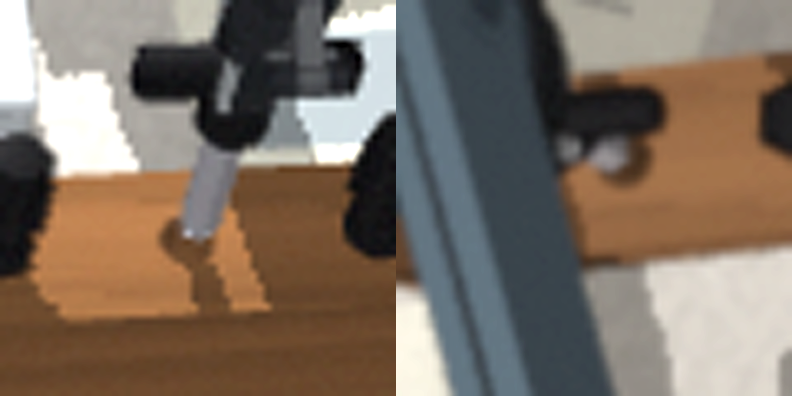

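send_rows([
  [-0.12, 0, 0, 0, 0, 0, 1],
  [0, 0, 0.5, 0, 0, 0, 1],
  [0, 0, 0.5, 0, 0, 0, 1],
  [0, 0, 0.4, 0, 0, 0, 1],
  [0, 0, 0.4, 0, 0, 0, 1],
  [0, 0, 0.4, 0, 0, 0, 1],
  [0, 0, 0.3, 0, 0, 0, 1],
  [0, 0, 0, 0, 0, 0, 1],
])

```text
t: 22.0
tcp_pos: [0.5002, 0.2773, 0.208]
tool_rot: [-180.0, 0.0, 94.0]
contact_force: [0.5, 0.4, -0.5]
finger_gap: 0.014
```

send_rows([
  [0, 0, 0.6, 0, 0, 0, 1],
  [0, 0, 0.8, 0, 0, 0, 1],
  [0, 0, 0.8, 0, 0, 0, 1],
  [0, 0, 0.8, 0, 0, 0, 1],
  [0, 0, 0.8, 0, 0, 0, 1],
  [0, 0, 0.8, 0, 0, 0, 1],
  [0, 0, 0.8, 0, 0, 0, 1],
  [0, 0, 0.5, 0, 0, 0, 1],
  [0, 0, 0.2, 0, 0, 0, 1],
  [0, 0, 0, 0, 0, 0, 1],
])

```text
t: 23.25
tcp_pos: [0.5004, 0.2773, 0.1473]
tool_rot: [180.0, 0.0, 94.0]
contact_force: [0.4, -0.1, -1.1]
finger_gap: 0.0144
```

send_rows([
  [0, 0, 0.2, 0, 0, 0, 1],
  [0, 0, 0.15, 0, 0, 0, 1],
  [0, 0, 0.1, 0, 0, 0, 1],
  [0, 0, 0.1, 0, 0, 0, 1],
  [0, 0, 0, 0, 0, 0, 1],
])

```text
t: 23.88
tcp_pos: [0.5004, 0.2773, 0.1418]
tool_rot: [180.0, 0.0, 94.0]
contact_force: [0.2, -0.2, -2.2]
finger_gap: 0.014
```

send_rows([
  [0, 0, 0.1, 0, 0, 0, 1],
  [0, 0, 0.05, 0, 0, 0, 1],
  [0, 0, 0, 0, 0, 0, 1],
])

```text
t: 24.25
tcp_pos: [0.5004, 0.2774, 0.1416]
tool_rot: [179.9, 0.0, 94.0]
contact_force: [-3.9, -0.6, 7.2]
finger_gap: 0.014
```

send_rows([
  [0, 0, -0.05, 0, 0, 0, 1],
  [0, 0, 0, 0, 0, 0, -1],
  [0, 0, 0, 0, 0, 0, -1],
  [0, 0, 0, 0, 0, 0, -1],
  [0, 0, 0, 0, 0, 0, -1],
  [0, 0, 0, 0, 0, 0, -1],
  [0, 0, 0, 0, 0, 0, -1],
  [0, 0, 0, 0, 0, 0, -1],
  [0, 0, -1, 0, 0, 0, -1],
  [0, 0, -2, 0, 0, 0, -1],
  [0, 0, -3, 0, 0, 0, -1],
  [0, 0, -3, 0, 0, 0, -1],
  [0, 0, -3, 0, 0, 0, -1],
  [0, -4, 0, 0, 0, 0, -1],
  [0, -4, 0, 0, 0, 0, -1],
  [0, -4, 0, 0, 0, 0, -1],
  [0, -4, 0, 0, 0, 0, -1],
  [0, 0, 0, 0, 0, 0, -1],
])

```text
t: 26.5
tcp_pos: [0.3383, 0.2661, 0.2617]
tool_rot: [180.0, -0.0, 94.1]
contact_force: [0.9, 0.1, -0.4]
finger_gap: 0.0854
```

```bash
python3 look.py 14; python3 ptr.py 14; python3 - <<'E'
from h import *
s=load("scene14");t=load("top14")
for nm,c in(("s",s),("t",t)):
    Q=cloud(c).reshape(-1,3);m=(abs(Q[:,0]-.5)<.03)&(abs(Q[:,1]-.277)<.05)&(Q[:,2]>.128)&(Q[:,2]<.15)
    q=Q[m];print(nm,m.sum(),q.mean(0),"top z p90",np.percentile(q[:,2],90), "fit slope",np.linalg.lstsq(np.c_[q[:,:2]-q[:,:2].mean(0),np.ones(len(q))],q[:,2],rcond=None)[0])
i=s["img"][:,:,::-1];cv2.imwrite("pics/f1.png",i);cv2.imwrite("pics/f2.png",cv2.resize(np.hstack([i[225:300,360:460],t["img"][180:255,160:260,::-1]]),None,fx=4,fy=4,interpolation=2))
E
```

```text
scene axis r,u mm rel X [-360.3 -363.9] tip above mouth mm 225.4
top axis r,u mm rel X [-360.9 -369.6] tip above mouth mm 226.0
[ 1.19457753 -0.76833055  0.50221851] [ 0.01920107 -0.0253334  -0.0213618 ] 0.08520613711428225 [-33.38 -10.12  -8.22] 34.85249722121101
scene ptr ang 1.3847064455535576 55983.0
top ptr ang 0.0068670409392462125 36651.996
s 210 [0.50239406 0.2778354  0.13550495] top z p90 0.13999964040860507 fit slope [-0.14622459 -0.01437539  0.13550495]
t 242 [0.50212827 0.27613535 0.13682981] top z p90 0.14078094291482973 fit slope [0.15735013 0.0170375  0.13682981]
```

View pics/f2.png

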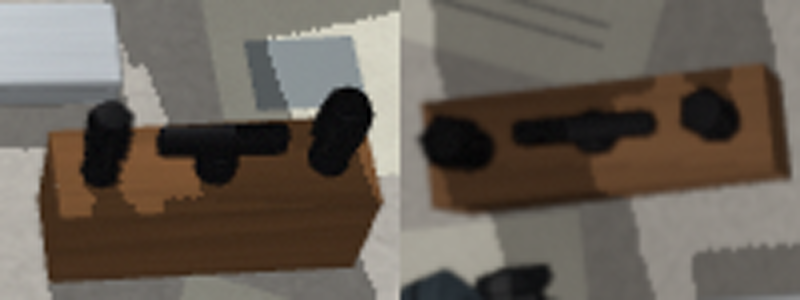

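View pics/f1.png

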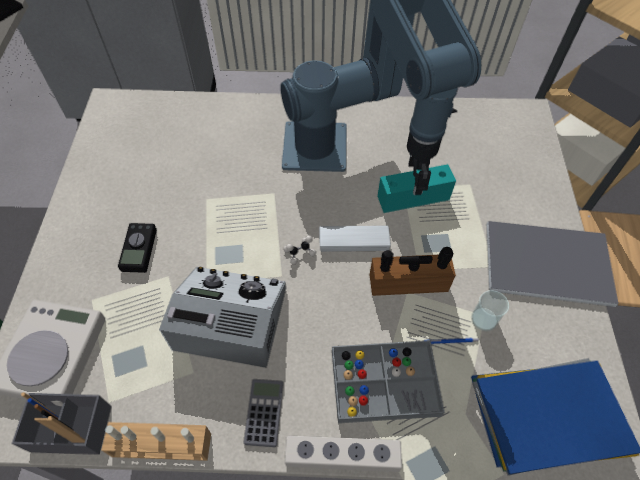

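```bash
python3 -c "
from workcell import ctrl
print(ctrl.close_job())"
```

```text
the job is handed in; nothing more can be done
None
```

The limiter is set to the long mark, and the T-key is back in the block's middle hole and released. I handed the job in at about 26.6 s of the 62 s allowed; no verdict was reported.

- **Insertion:** I took the key from the middle hole and pushed it into the limiter socket until it pressed on the floor with about 16 N. The tip was then roughly 16–17 mm below the mouth, against 18 mm nominal.
- **Turning:** I turned the key about 62° clockwise, which includes the play in the socket. The pointer ended at 0.0° (top camera) and 1.4° (scene camera) off the long mark. It read the same after I drew the key out and again just before hand-in.
- **Key back in the block:** The shoulder took about 9 N before I let go. The bar's top then measured about 0.1365 m high, as it did at the start, and the bar looks level. The arm is clear with the gripper open. By eye in the last picture, nothing else has moved.

**Disagreement:** the two cameras differed by about 2 mm sideways, and by up to 6 mm along the slope for the socket centre. I trusted the top camera more along the slope and checked both against the held key. The key went in without any side force.

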